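# Mix sample jars on a touch mixer and set them out

## Robot

A 7-joint arm with a two-finger parallel gripper is mounted at the origin on the work surface. World frame = base frame: x ahead of the robot, y to its left, z up, the work surface at z = 0. Lengths are in m, angles in rad, forces in N, time in s.
With the tool pointing down it reaches from about 0.425 to 0.925 m from the base axis. Payload 6.8 kg.
Tool frame: the origin (TCP) lies between the finger pads; the fingertips stand 22 mm ahead of it and the grasp point (between the pads) lies 3 mm ahead of it (bot.tip_reach is the distance from the TCP to the fingertips, in m); z points along the fingers, x is the direction in which the jaws open and shut, and the axes are right-handed (so a half turn about z gives the same grasp; the last joint's range is limited). The gripper opens to 85 mm and grips with 20 to 120 N. Pads are 22 mm wide; open, the fingers measure 114 mm over their backs; the gripper's body (76 mm by 85 mm) begins 54 mm behind the grasp point. The pads swing forward as they close: fully open they stand 13 mm farther back than shut.
Start: joints at [1.127, 0.477, 0.022, 1.555, -0.011, 1.109, -0.083], TCP at [0.222, -0.637, 0.253] pointing down, gripper open.
Joint ranges: [-2.96, 2.96], [-0.34, 2.1], [-1.41, 1.46], [0.24, 2.44], [-1.37, 4.51], [0.17, 1.92], [-2.96, 2.96]. Speed limits (rad/s): [2.39, 2.39, 3.14, 3.14, 3.14, 3.14, 3.14].

## Interface

Orientations are given as a unit quaternion [w, x, y, z].
In Python, from station import bot gives the robot as it stands.
- The arm moves only by the tool step_arm, never from a script. Its argument "targets" is a list of rows, each a list of 5 numbers: the shift along the tool's x, y, z in mm, then the turn about the tool's z in degrees, then the closure, from 0 (fully open) to 1 (shut). In form: [[dx, dy, dz, spin, jaw], ...]. A call has 1 to 20 rows; each row is the pose to reach, as a shift and turn from the pose commanded when the call began, along the tool's axes at that moment; what a row does not reach only later rows make up. A row lasts 1/12 s, in which the tool goes at most 41.7 mm and 7.16 degrees, less where a joint would pass 70% of its speed; a pose out of reach is approached as far as the arm can. A call with a gripper value outside its range is refused whole. The fingers move at their own pace and stop on an object; "newtons" is the grip in N (left out, the last holds). Time passes only in rows, so rows that repeat a pose let the fingers close. It gives the time, the measured TCP pose, the force and the opening at its end, in the units of the state.
- bot.get_obs(): the state, without advancing time (a new reading comes with each control period).
- bot.read_camera(name): name is "scene" or "side" or "wrist"; returns a dict with "frame" (400x640x3 uint8, red, green, blue), "z_map" (400x640 float32, m along the optical axis (not along the pixel's ray), 0 where there is no reading), "fov_y" (degrees; the focal length in pixels is half the picture's height over the tangent of half this angle, whatever the lens; pixels are square), "cx", "cy" (the principal point, pixels), "R" (3x3) and "t" (3): a world point X has camera coordinates R X + t. Camera axes: x right, y down, z forward; pixel columns grow to the right and rows downward; lengths in m; the calibration is good to about 2 mm. A picture is of the moment at which its call begins.
- bot.hand_in(): hands the job in, once; it reports no verdict.
The state is a dict: "t": time; "q": joint angles; "joint_vel": joint speeds; "joint_torque": joint torques, N m; "eef_pos": TCP position; "tool_rot": TCP orientation; "contact_force": force on the tool from outside, world axes, zero at the start; "torque": the same for the moment, N m; "gripper_width": opening from 0.0 (shut) to 1.0 (fully open).
Only numpy, scipy, OpenCV 4.12 (cv2) and the standard library are available. Lean on these libraries where they do the work, as an engineer would, in place of code of your own. Each camera call takes 0.05 s, during which the arm holds its last target.

## Task

Push the mixer's blue button fully down and let it go to switch it on. Then take the sample jars that are there (two to four of them) in the order green, yellow, red, black lid: hold each one upright in the gripper and press it down on the middle of the mixer's round rubber pad until the pad is fully depressed, keep it down for four seconds, and stand it upright on the blue mat. When all of them stand on the mat, push the blue button fully down again to switch the mixer off and let it go; do not disturb the reagent bottle, the flask or the spatula.

Things in the scene. Friction and masses are not known exactly. Their poses are not given: they have to be found in the camera images.
- mixer: bench mixer, white box fixed to the bench, 160 mm (x) by 130 mm (y), grey deck at 72 mm height; origin at the centre of its underside. The blue button stands on its deck at x = -53 mm, the rubber pad at x = +30 mm, both at y = 0
- pad (a joint): travel of the mixer's sprung pad: 0 at rest, 0.008 m fully depressed; starts to move at about 3 N, fully down takes about 10 N
- pad_top (a point): middle of the upper face of the round dark rubber pad (68 mm diameter, flat), 104 mm above the bench at rest; moves down with the pad; z up
- pad_down (a point): fixed point on the mixer: where the middle of the pad's upper face comes when fully depressed, 96 mm above the bench; z up
- button (a joint): travel of the blue spring button: 0 released, 0.006 m fully down; fully down takes about 5 N
- button_top (a point): middle of the top of the round blue button (28 mm diameter) on the mixer's deck, 89 mm above the bench when released; pressed straight down
- mat: flat blue rubber mat fixed to the bench, 210 mm square, 1 mm thick (a jar on it stands at bench height); origin at its centre, x and y along its sides
- jar_green: squat white round sample jar with a green screw lid; body 58 mm diameter and 44 mm high, lid 54 mm diameter up to 62 mm total height, about 0.16 kg, heavy foot; origin at the centre of its underside, z up along the jar. May be absent.
- jar_yellow: squat white round sample jar with a yellow screw lid; body 58 mm diameter and 44 mm high, lid 54 mm diameter up to 62 mm total height, about 0.16 kg, heavy foot; origin at the centre of its underside, z up along the jar. May be absent.
- jar_red: squat white round sample jar with a red screw lid; body 58 mm diameter and 44 mm high, lid 54 mm diameter up to 62 mm total height, about 0.16 kg, heavy foot; origin at the centre of its underside, z up along the jar. May be absent.
- jar_black: squat white round sample jar with a black screw lid; body 58 mm diameter and 44 mm high, lid 54 mm diameter up to 62 mm total height, about 0.16 kg, heavy foot; origin at the centre of its underside, z up along the jar. May be absent.
- reagent: bystander: larger white reagent bottle with a blue cap, 64 mm diameter, 140 mm high; origin at the centre of its underside
- flask: bystander: conical glass flask, 84 mm diameter at the foot, 113 mm high; origin at the centre of its underside
- spatula: bystander: spatula with a yellow handle, 180 mm long, lying on the bench; origin near its middle, x along it
Not all that is in view belongs to the job. Leave any orange look-alike of the jar_black alone. What is shaped like the jar_green but purple is not meant.

How it is judged:
By the outcome, as a careful person would: the job done as asked, in the order asked, and still so for the second after the job is handed in, with the robot touching nothing.
Of jar_green, jar_yellow, jar_red, jar_black only 2 to 4 are there at a start; the rules pass over those that are not, and their reading is None.
At some moment in a run one of jar_green, jar_yellow, jar_red, jar_black may be knocked a few centimetres aside while the robot is not near it.
It also fails if it takes over 210 s, if anything falls off the work surface, if the arm or the gripper's body presses on something with over 40 N, if the wrist force passes 120 N, or if a joint passes its speed limit or range.

## Working session

There is one attempt and no reset: what is moved stays moved. The work goes in short steps, Python scripts to look and compute and a tool call to move; the robot and the scene stay as the last step left them, time stands still between calls to the robot, and variables do not carry over. Pictures are saved under pics/ and viewed, and the job is handed in when it is done.

Besides the shell and the picture viewer there is one more tool, called after "Call:" in YAML: its name, and indented under it one key for each argument. step_arm: Moves the arm, as the interface text tells. Its arguments: {"type":"object","properties":{"targets":{"type":"array"},"newtons":{"type":"number"}},"required":["targets"]}

```bash
ls; mkdir -p pics; python3 - <<'E'
from station import bot
import cv2, numpy as np
o=bot.get_obs()
for k,v in o.items(): print(k,np.round(v,3))
print(bot.tip_reach)
for n in ["scene","side","wrist"]:
    c=bot.read_camera(n)
    cv2.imwrite(f"pics/{n}0.png",c["frame"][:,:,::-1]); print(n,c["fov_y"],c["cx"],c["cy"],np.round(c["R"],3).tolist(),np.round(c["t"],3))
E
```

```text
pics
t 0.0
q [ 1.127  0.478  0.022  1.556 -0.012  1.109 -0.083]
joint_vel [ 0.    -0.001 -0.001  0.002  0.001 -0.001 -0.001]
joint_torque [-0.0000e+00 -5.9645e+01  1.6080e+00 -2.8120e+01  1.2000e-02  9.0000e-03
  0.0000e+00]
eef_pos [ 0.222 -0.637  0.252]
tool_rot [-0.     0.815 -0.579 -0.001]
contact_force [-0.593  0.384 -0.21 ]
torque [-0.03   0.013 -0.002]
gripper_width 0.996
0.022
scene 49.466419042832214 326.9766752686052 199.2900903458659 [[0.595, 0.804, -0.003], [0.522, -0.389, -0.759], [-0.611, 0.45, -0.651]] [-0.284 -0.27   1.59 ]
side 50.90434113496852 319.4246698277432 198.10490389763586 [[-0.79, -0.613, 0.01], [-0.38, 0.478, -0.792], [0.481, -0.63, -0.61]] [0.425 0.317 0.951]
wrist 65.26187741553414 318.20175942680663 201.74230774642555 [[0.329, -0.944, -0.002], [-0.903, -0.315, 0.292], [-0.276, -0.095, -0.956]] [-0.675 -0.037  0.379]
```

View pics/scene0.png

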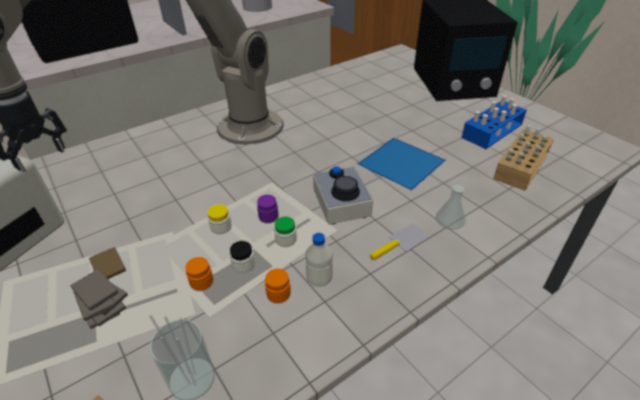

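View pics/side0.png

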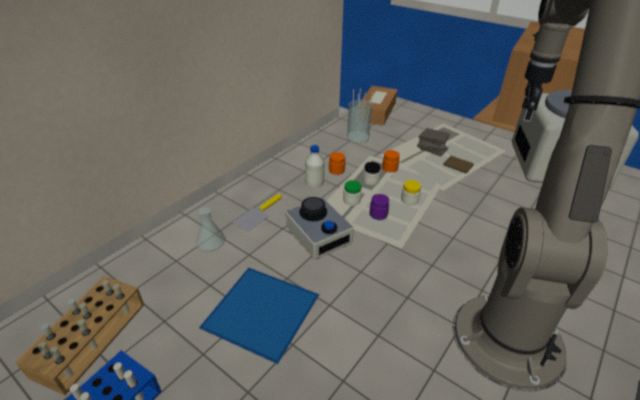

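View pics/wrist0.png

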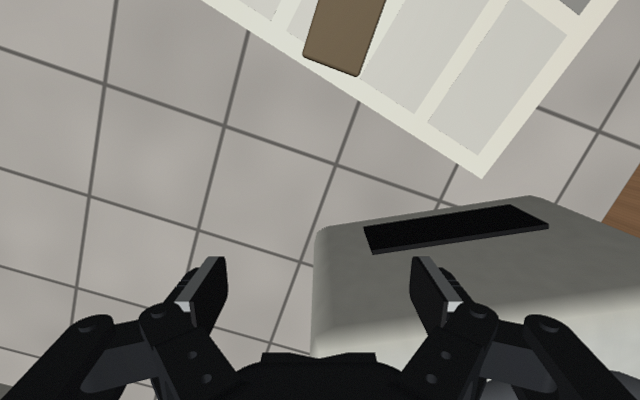

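The scene camera shows the green lid at (285,226), yellow at (218,213) and black at (240,252). There are two orange lids and a purple one to leave alone. The mixer is at (343,193), the mat at (402,162), the reagent at (319,260), the flask at (452,208) and the spatula at (395,245). There is no red jar.

```bash
cat > h.py <<'E'
from station import bot
import cv2, numpy as np
def cam(n,save=None):
    c=bot.read_camera(n)
    if save: cv2.imwrite(f"pics/{save}.png",c["frame"][:,:,::-1])
    c["f"]=200/np.tan(np.radians(c["fov_y"]/2)); c["C"]=-c["R"].T@c["t"]
    return c
def cloud(c):
    v,u=np.mgrid[0:400,0:640]; z=c["z_map"]
    P=np.stack([(u-c["cx"])/c["f"]*z,(v-c["cy"])/c["f"]*z,z],-1)
    return (P-c["t"])@c["R"]
def ray(c,u,v,h):
    d=c["R"].T@np.array([(u-c["cx"])/c["f"],(v-c["cy"])/c["f"],1]); s=(h-c["C"][2])/d[2]
    return c["C"]+s*d
HS={"green":((45,80),90,60),"yellow":((22,34),130,110),"orange":((3,16),150,110),"purple":((130,160),80,50),"blue":((98,118),120,50),"red":((172,180),130,80)}
def masks(c):
    hsv=cv2.cvtColor(c["frame"],cv2.COLOR_RGB2HSV); out={}
    for k,((a,b),s,v) in HS.items(): out[k]=cv2.inRange(hsv,(a,s,v),(b,255,255))
    out["dark"]=cv2.inRange(hsv,(0,0,0),(180,255,60))
    return out
def circ(P):  # xy circle centre: min enclosing
    (x,y),r=cv2.minEnclosingCircle(P[:,:2].astype(np.float32)); return x,y,r
def blobs(c,mn=25):
    W=cloud(c); r=[]
    for k,m in masks(c).items():
        n,l,st,ce=cv2.connectedComponentsWithStats(m)
        for i in range(1,n):
            if st[i,4]<mn: continue
            P=W[(l==i)&(c["z_map"]>0)]
            P=P[(abs(P[:,1])<0.7)&(P[:,0]>0.2)&(P[:,0]<1.2)&(P[:,2]<0.2)]
            if len(P)<20: continue
            zt=np.percentile(P[:,2],95); T=P[P[:,2]>zt-0.008]
            x,y,rr=circ(T)
            r.append((k,np.round(ce[i]).astype(int).tolist(),int(st[i,4]),round(zt,3),np.round([x,y,rr],3).tolist(),np.round(P.mean(0),3).tolist()))
    return r
def lookall(tag=""):
    for n in ["scene","side"]:
        c=cam(n,n+tag)
        print(n)
        for b in blobs(c): print(*b)
E
python3 -c "
from h import *
lookall('1')"
```

```text
scene
green [284, 225] 282 0.063 [0.569, -0.206, 0.027] [0.574, -0.208, 0.059]
yellow [218, 212] 275 0.063 [0.425, -0.325, 0.029] [0.427, -0.323, 0.058]
yellow [384, 249] 212 0.02 [0.762, -0.027, 0.045] [0.761, -0.03, 0.015]
orange [199, 273] 669 0.062 [0.568, -0.443, 0.028] [0.58, -0.446, 0.046]
orange [277, 285] 693 0.062 [0.71, -0.313, 0.027] [0.719, -0.319, 0.046]
purple [267, 208] 466 0.062 [0.466, -0.199, 0.028] [0.477, -0.203, 0.044]
blue [492, 126] 1377 0.063 [0.557, 0.63, 0.087] [0.571, 0.599, 0.042]
blue [402, 163] 2281 0.002 [0.493, 0.288, 0.141] [0.5, 0.285, -0.001]
blue [336, 171] 69 0.093 [0.498, 0.015, 0.014] [0.501, 0.015, 0.088]
blue [318, 239] 114 0.14 [0.725, -0.209, 0.014] [0.728, -0.21, 0.137]
dark [462, 47] 8287 0.19 [0.265, 0.693, 0.031] [0.274, 0.689, 0.107]
dark [344, 190] 396 0.103 [0.575, -0.014, 0.035] [0.579, -0.02, 0.087]
dark [240, 250] 305 0.063 [0.582, -0.338, 0.026] [0.586, -0.339, 0.059]
dark [103, 300] 67 0.068 [0.545, -0.643, 0.029] [0.545, -0.644, 0.065]
dark [106, 309] 95 0.053 [0.559, -0.658, 0.029] [0.553, -0.647, 0.045]
dark [112, 316] 34 0.0
[... 1502 characters left out ...]
8] [0.716, 0.554, 0.061]
dark [64, 323] 34 0.063 [0.762, 0.604, 0.008] [0.763, 0.605, 0.061]
dark [75, 328] 33 0.063 [0.725, 0.594, 0.02] [0.734, 0.596, 0.061]
dark [62, 341] 37 0.063 [0.724, 0.627, 0.008] [0.724, 0.628, 0.061]
dark [73, 345] 38 0.062 [0.695, 0.619, 0.008] [0.696, 0.619, 0.061]
dark [36, 350] 33 0.063 [0.731, 0.67, 0.02] [0.742, 0.671, 0.061]
dark [61, 358] 25 0.076 [0.679, 0.649, 0.004] [0.679, 0.649, 0.068]
dark [110, 368] 29 0.063 [0.587, 0.6, 0.008] [0.589, 0.6, 0.061]
dark [97, 382] 49 0.063 [0.584, 0.631, 0.008] [0.585, 0.631, 0.061]
dark [107, 390] 53 0.063 [0.554, 0.628, 0.008] [0.554, 0.628, 0.061]
dark [118, 397] 36 0.063 [0.525, 0.624, 0.008] [0.526, 0.623, 0.061]
```

```bash
cat >> h.py <<'E'
from scipy.spatial.transform import Rotation as Ro
def to(x,y,z,ang=None):
    o=bot.get_obs(); q=o["tool_rot"]; R=Ro.from_quat([q[1],q[2],q[3],q[0]])
    d=R.inv().apply(np.array([x,y,z])-o["eef_pos"])*1000
    xa=R.apply([1,0,0]); a=np.degrees(np.arctan2(xa[1],xa[0]))
    sp=None
    if ang is not None:
        sp=(-(ang-a)+90)%180-90   # tool z down: positive spin = negative world yaw
    print("shift mm",np.round(d,1),"jaw ang",round(a,1),"spin",sp,"t",o["t"],"q7",round(o["q"][6],2))
E
python3 -c "
from h import *
for n in ['scene','side']:
    c=cam(n); W=cloud(c); m=masks(c)['blue']
    k,l,st,ce=cv2.connectedComponentsWithStats(m)
    i=[i for i in range(1,k) if st[i,4]>2000 and abs(W[l==i][:,2].mean())<.01][0]
    ct=max(cv2.findContours((l==i).astype(np.uint8),0,2)[0],key=cv2.contourArea)
    P=np.array([ray(c,p[0][0],p[0][1],0.001)[:2] for p in ct],np.float32)
    print(n,cv2.minAreaRect(P))
to(0.4945,0.0175,0.25,-20)
to(0.4945,0.0175,0.16,-20)
"
```

```text
scene ((0.497357577085495, 0.2859753370285034), (0.20389170944690704, 0.20296312868595123), 12.639843940734863)
side ((0.49037566781044006, 0.2878574728965759), (0.20703139901161194, 0.20712502300739288), 12.454493522644043)
shift mm [-528.5 -472.6    3.3] jaw ang -70.8 spin -50.76177688899115 t 0.35 q7 -0.08
shift mm [-528.5 -472.6   93.3] jaw ang -70.8 spin -50.76177688899115 t 0.35 q7 -0.08
```

Call:
step_arm:
  targets:
    - [0,0,-40,0,1]
    - [-50,-45,-40,0,1]
    - [-80,-71,-40,0,1]
    - [-110,-98,-40,0,1]
    - [-140,-125,-40,0,1]
    - [-170,-152,-40,0,1]
    - [-200,-179,-40,0,1]
    - [-230,-206,-40,0,1]
    - [-260,-232,-40,0,1]
    - [-290,-259,-40,0,1]
    - [-320,-286,-40,0,1]
    - [-350,-313,-30,0,1]
    - [-380,-340,-20,0,1]
    - [-410,-367,-10,0,1]
    - [-440,-393,0,0,1]
    - [-470,-420,0,0,1]
    - [-500,-447,0,0,1]
    - [-528,-473,0,0,1]
    - [-528,-473,0,0,1]
    - [-528,-473,0,0,1]

```text
t: 2.02
eef_pos: [0.4958, 0.0205, 0.2535]
tool_rot: [-0.001, 0.817, -0.577, -0.0]
contact_force: [0.4, -0.2, -1.4]
gripper_width: -0.0
```

```bash
python3 -c "
from h import *
c=cam('wrist','w2')
for b in blobs(c): print(*b)
to(0.4945,0.0175,0.16)
"
```

```text
green [542, 188] 2403 0.062 [0.569, -0.204, 0.027] [0.568, -0.2, 0.06]
yellow [562, 329] 1684 0.062 [0.422, -0.321, 0.028] [0.424, -0.316, 0.059]
orange [637, 102] 139 0.008 [0.693, -0.295, 0.017] [0.692, -0.291, 0.004]
purple [479, 262] 2961 0.062 [0.464, -0.196, 0.027] [0.468, -0.186, 0.048]
blue [98, 90] 33895 0.002 [0.494, 0.288, 0.147] [0.498, 0.285, 0.0]
blue [320, 191] 720 0.093 [0.496, 0.018, 0.014] [0.496, 0.018, 0.091]
dark [372, 118] 2849 0.104 [0.574, -0.011, 0.034] [0.574, -0.002, 0.095]
dark [320, 186] 822 0.083 [0.496, 0.018, 0.022] [0.499, 0.019, 0.082]
dark [632, 220] 600 0.061 [0.571, -0.323, 0.021] [0.571, -0.315, 0.054]
dark [477, 235] 60 0.029 [0.491, -0.188, 0.006] [0.491, -0.188, 0.019]
dark [493, 249] 25 0.06 [0.49, -0.192, 0.004] [0.489, -0.19, 0.054]
shift mm [ 0.2  0.7 93.2] jaw ang -70.6 spin None t 2.0667 q7 -1.5
```

View pics/w2.png

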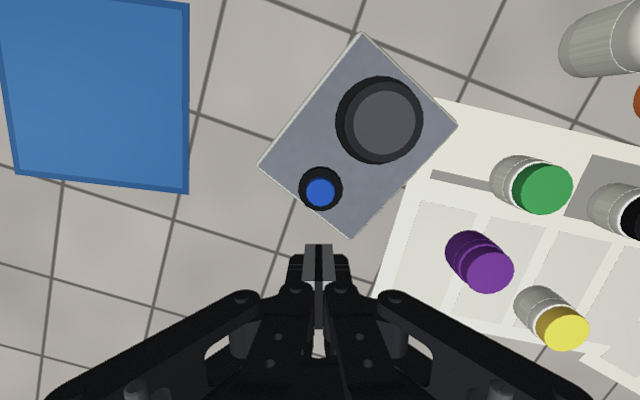

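The wrist view shows the button at (320,191), giving (0.496, 0.018). The pad is at (0.574, -0.011). All three cameras agree to within a few mm. I'll press the button now.

Call:
step_arm:
  targets:
    - [0,0,25,0,1]
    - [0,0,50,0,1]
    - [0,0,75,0,1]
    - [0,0,95,0,1]
    - [0,0,115,0,1]
    - [0,0,125,0,1]
    - [0,0,132,0,1]
    - [0,0,136,0,1]
    - [0,0,140,0,1]
    - [0,0,142,0,1]
    - [0,0,144,0,1]
    - [0,0,146,0,1]
    - [0,0,147,0,1]
    - [0,0,148,0,1]
    - [0,0,149,0,1]
    - [0,0,149,0,1]
    - [0,0,149,0,1]

```text
t: 3.48
eef_pos: [0.4957, 0.0165, 0.1083]
tool_rot: [0.001, 0.815, -0.579, 0.002]
contact_force: [-15.1, -3.9, 45.1]
gripper_width: -0.001
```

```bash
python3 -c "
from h import *
for n in ['side','wrist']:
    c=cam(n)
    if n=='side': I=cv2.resize(c['frame'][170:270,270:400],None,fx=5,fy=5)
    else: I=c['frame']
    cv2.imwrite('pics/b3%s.png'%n,I[:,:,::-1])
print(bot.get_obs()['contact_force'],bot.get_obs()['eef_pos'])
"
```

```text
[-14.62582071  -3.71955051  44.0569773 ] [0.49568623 0.01645771 0.10833969]
```

View pics/b3side.png

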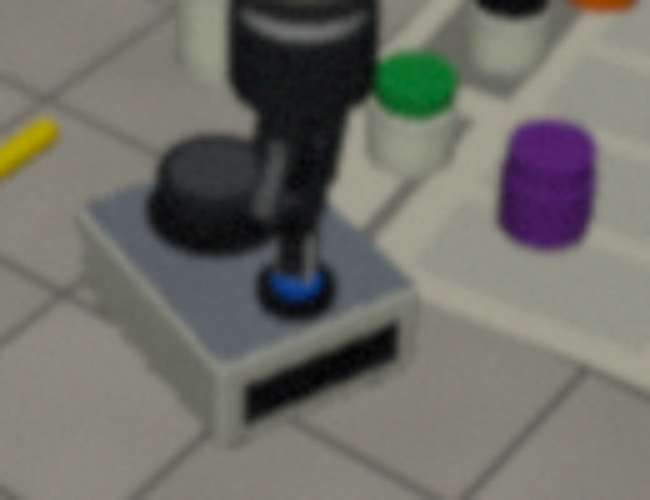

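View pics/b3wrist.png

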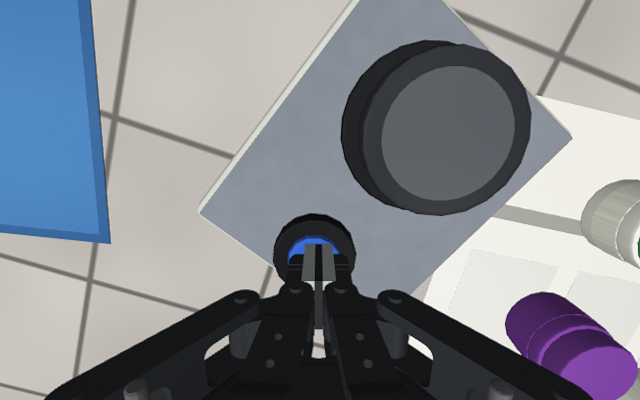

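```bash
python3 -c "
from h import *
for n in ['wrist','side']:
    c=cam(n);W=cloud(c);m=masks(c)['blue']>0
    sel=m&(np.hypot(W[...,0]-.495,W[...,1]-.018)<.03)
    print(n,np.round(np.percentile(W[sel][:,2],[5,25,50,75,95]),4),sel.sum())
    d=(masks(c)['dark']>0)&(np.hypot(W[...,0]-.495,W[...,1]-.018)<.026)&(W[...,2]<.1)
    print('ring',np.round(np.percentile(W[d][:,2],[5,25,50,75,95]),4))
    p=(np.hypot(W[...,0]-.574,W[...,1]+.011)<.025)&(W[...,2]<.12)
    print('pad',np.median(W[p][:,2]))
"
```

```text
wrist [0.0824 0.0839 0.0849 0.0856 0.0873] 538
ring [0.0766 0.0814 0.0821 0.0827 0.0965]
pad 0.10360489639723515
side [0.0797 0.0816 0.083  0.0849 0.0931] 50
ring [0.0738 0.0771 0.0792 0.0809 0.0961]
pad 0.10114821495697023
```

The button is down about 6 mm, with its blue face nearly flush with the ring, so it is fully pressed. Releasing it now.

Call:
step_arm:
  targets:
    - [0,0,-5,0,1]
    - [0,0,-15,0,1]
    - [0,0,-40,0,1]
    - [0,0,-70,0,0.8]
    - [0,0,-100,0,0.5]
    - [0,0,-120,0,0]
    - [0,0,-120,0,0]
    - [0,0,-120,0,0]

```text
t: 4.35
eef_pos: [0.4959, 0.0174, 0.2257]
tool_rot: [-0.001, 0.815, -0.579, 0.001]
contact_force: [-0.3, -0.0, -0.1]
gripper_width: 0.71
```

```bash
python3 -c "
from h import *
c=cam('wrist','w4')
for b in blobs(c): 
  if b[0] in('green','yellow','blue'):print(*b)
to(0.567,-0.2045,0.22)
to(0.567,-0.2045,0.03)
"
```

```text
green [558, 194] 2891 0.062 [0.568, -0.205, 0.028] [0.568, -0.2, 0.06]
yellow [579, 343] 1854 0.062 [0.424, -0.322, 0.027] [0.426, -0.315, 0.059]
blue [88, 96] 33525 0.002 [0.494, 0.281, 0.142] [0.496, 0.272, 0.0]
blue [316, 199] 871 0.093 [0.496, 0.018, 0.014] [0.497, 0.018, 0.091]
shift mm [233.    5.1   4.5] jaw ang -70.8 spin None t 4.4 q7 -1.53
shift mm [233.    5.2 194.5] jaw ang -70.8 spin None t 4.4 q7 -1.53
```

Call:
step_arm:
  targets:
    - [25,1,0,0,0]
    - [55,1,0,0,0]
    - [85,2,0,0,0]
    - [115,3,0,0,0]
    - [145,3,0,0,0]
    - [175,4,0,0,0]
    - [200,5,20,0,0]
    - [220,5,40,0,0]
    - [233,5,60,0,0]
    - [233,5,75,0,0]
    - [233,5,75,0,0]
    - [233,5,75,0,0]

```text
t: 5.4
eef_pos: [0.5658, -0.2037, 0.1473]
tool_rot: [0.0, 0.815, -0.579, -0.002]
contact_force: [-0.3, 1.0, 0.5]
gripper_width: 1.003
```

```bash
python3 -c "
from h import *
c=cam('wrist','w5')
for b in blobs(c): 
  if b[0] in('green','yellow','blue','dark'):print(*b)
to(0.567,-0.2045,0.03)
"
```

```text
green [320, 214] 4284 0.062 [0.568, -0.205, 0.027] [0.57, -0.204, 0.061]
dark [40, 115] 8960 0.104 [0.575, -0.025, 0.031] [0.582, -0.036, 0.087]
dark [141, 133] 27 0.071 [0.586, -0.081, 0.01] [0.586, -0.081, 0.07]
dark [331, 180] 124 0.06 [0.59, -0.206, 0.015] [0.594, -0.204, 0.056]
dark [1, 223] 35 0.074 [0.497, -0.004, 0.007] [0.497, -0.004, 0.073]
dark [491, 254] 4481 0.062 [0.579, -0.336, 0.027] [0.581, -0.333, 0.06]
dark [318, 357] 40866 0.199 [0.574, -0.202, 0.075] [0.573, -0.202, 0.185]
dark [284, 279] 963 0.041 [0.481, -0.2, 0.023] [0.49, -0.199, 0.024]
dark [279, 301] 530 0.06 [0.48, -0.2, 0.021] [0.487, -0.199, 0.054]
shift mm [  1.   -0.  118.8] jaw ang -70.7 spin None t 5.45 q7 -1.16
```

View pics/w5.png

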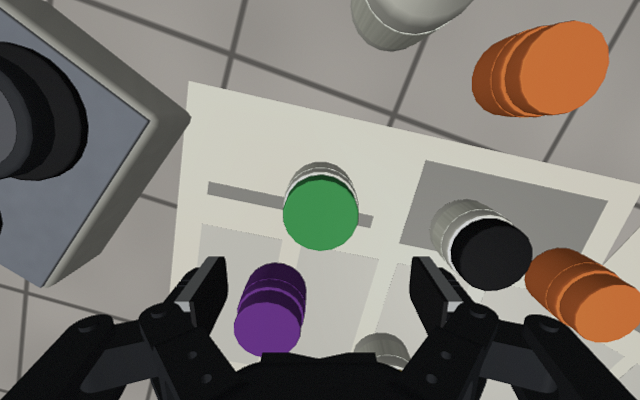

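Call:
step_arm:
  targets:
    - [1,-1,15,0,0]
    - [1,-1,35,0,0]
    - [1,-1,55,0,0]
    - [1,-1,75,0,0]
    - [1,-1,90,0,0]
    - [1,-1,103,0,0]
    - [1,-1,111,0,0]
    - [1,-1,115,0,0]
    - [1,-1,115,0,0]
    - [1,-1,115,0,0.3]
    - [1,-1,115,0,0.6]
    - [1,-1,115,0,1]
    - [1,-1,115,0,1]
    - [1,-1,115,0,1]
    - [1,-1,115,0,1]
    - [1,-1,115,0,1]
  newtons: 60

```text
t: 6.78
eef_pos: [0.5693, -0.2053, 0.0357]
tool_rot: [-0.0, 0.815, -0.579, 0.001]
contact_force: [-0.5, 0.4, 6.2]
gripper_width: 0.662
```

Call:
step_arm:
  targets:
    - [0,0,-5,0,1]
    - [0,0,-20,0,1]
    - [0,0,-45,0,1]
    - [0,0,-75,0,1]
    - [0,0,-105,0,1]
    - [0,0,-130,0,1]
    - [0,0,-145,0,1]
    - [0,0,-150,0,1]
    - [0,0,-150,0,1]
    - [0,0,-150,0,1]

```text
t: 7.62
eef_pos: [0.5677, -0.2052, 0.1836]
tool_rot: [0.0, 0.815, -0.579, -0.001]
contact_force: [0.0, -0.1, -1.9]
gripper_width: 0.66
```

```bash
python3 -c "
from h import *
c=cam('wrist','w6')
for b in blobs(c): 
  if b[0] in('green','yellow'):print(*b)
to(0.574,-0.011,0.18)
"
```

```text
green [317, 305] 13320 0.2 [0.583, -0.198, 0.021] [0.588, -0.194, 0.197]
yellow [380, 358] 29 0.062 [0.442, -0.313, 0.005] [0.441, -0.313, 0.061]
shift mm [-181.   -70.2    3. ] jaw ang -70.8 spin None t 7.6667 q7 -1.15
```

View pics/w6.png

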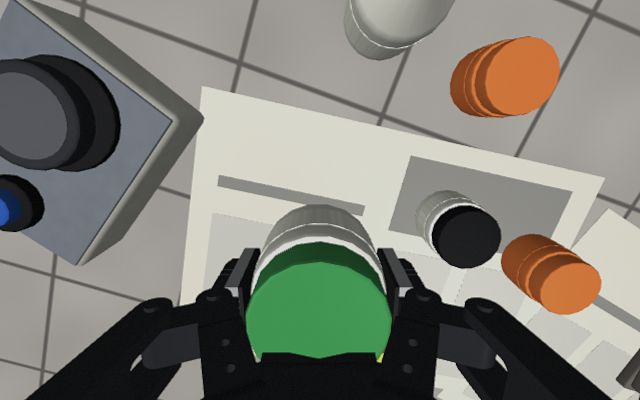

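```bash
python3 -c "
from h import *
for n in ['side','scene']:
    c=cam(n);W=cloud(c);m=masks(c)['green']>0
    print(n,np.round(np.percentile(W[m][:,2],[5,25,50,75,95]),4))
    v,u=np.nonzero(m); print(u.min(),u.max(),v.min(),v.max())
    I=cv2.resize(c['frame'][v.min()-50:v.max()+70,u.min()-60:u.max()+60],None,fx=4,fy=4)
    cv2.imwrite('pics/g7%s.png'%n,I[:,:,::-1])
    near=(np.hypot(W[...,0]-.568,W[...,1]+.205)<.05)&(W[...,2]>.08)&(W[...,2]<.3)
    hsv=cv2.cvtColor(c['frame'],cv2.COLOR_RGB2HSV); wh=near&(hsv[...,2]>110)&(hsv[...,1]<60)
    print('white z',np.round(np.percentile(W[wh][:,2],[1,50,99]),4),wh.sum())
    print(bot.get_obs()['eef_pos'])
"
```

```text
side [0.194  0.2026 0.2054 0.2066 0.2182]
356 364 140 152
white z [0.1446 0.1648 0.1906] 176
[ 0.5673264  -0.2049816   0.18266113]
scene [-0.0488  0.041   0.1191  0.1882  0.2365]
269 604 0 188Traceback (most recent call last):
  File "<string>", line 7, in <module>
    I=cv2.resize(c['frame'][v.min()-50:v.max()+70,u.min()-60:u.max()+60],None,fx=4,fy=4)
cv2.error: OpenCV(4.12.0) /io/opencv/modules/imgproc/src/resize.cpp:4208: error: (-215:Assertion failed) !ssize.empty() in function 'resize'
```

View pics/g7side.png

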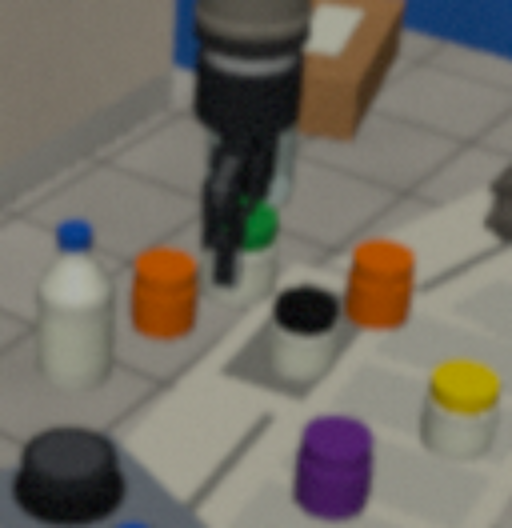

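Green is held upright, with its bottom about 36 mm below the TCP. Moving to the pad.

Call:
step_arm:
  targets:
    - [-15,-6,0,0,1]
    - [-40,-15,0,0,1]
    - [-65,-25,0,0,1]
    - [-90,-35,0,0,1]
    - [-115,-45,0,0,1]
    - [-140,-54,0,0,1]
    - [-160,-62,0,0,1]
    - [-173,-67,0,0,1]
    - [-181,-70,0,0,1]
    - [-181,-70,0,0,1]
    - [-181,-70,10,0,1]
    - [-181,-70,20,0,1]
    - [-181,-70,30,0,1]
    - [-181,-70,36,0,1]
    - [-181,-70,36,0,1]
    - [-181,-70,36,0,1]

```text
t: 9.1
eef_pos: [0.5744, -0.0118, 0.1475]
tool_rot: [0.0, 0.815, -0.579, -0.001]
contact_force: [-0.7, 0.5, -1.5]
gripper_width: 0.664
```

```bash
python3 -c "
from h import *
c=cam('wrist','w8');c=cam('scene','s8')
to(0.574,-0.011,0.14)
"
```

```text
shift mm [-0.8  0.9  8.5] jaw ang -70.8 spin None t 9.2 q7 -1.52
```

View pics/w8.png

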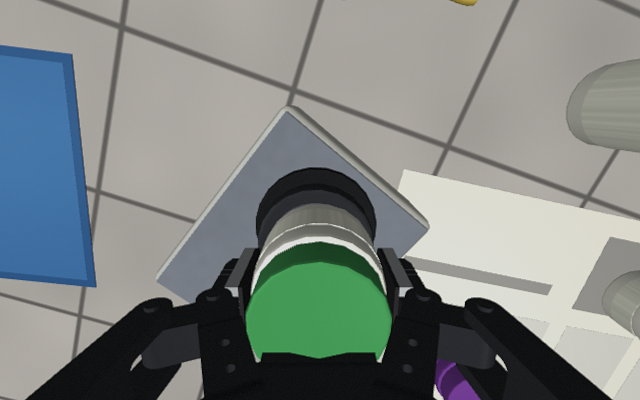

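The jar hovers centred over the pad. Pressing slowly.

Call:
step_arm:
  targets:
    - [0,0,3,0,1]
    - [0,0,6,0,1]
    - [0,0,8,0,1]
    - [0,0,10,0,1]
    - [0,0,12,0,1]
    - [0,0,13,0,1]
    - [0,0,14,0,1]
    - [0,0,14,0,1]
    - [0,0,14,0,1]

```text
t: 9.95
eef_pos: [0.5749, -0.0112, 0.1347]
tool_rot: [0.0, 0.815, -0.579, 0.0]
contact_force: [-2.0, -1.0, 5.7]
gripper_width: 0.66
```

Call:
step_arm:
  targets:
    - [0,0,1,0,1]
    - [0,0,2,0,1]
    - [0,0,3,0,1]
    - [0,0,4,0,1]
    - [0,0,5,0,1]
    - [0,0,5,0,1]
    - [0,0,5,0,1]

```text
t: 10.53
eef_pos: [0.5751, -0.0111, 0.1315]
tool_rot: [0.0, 0.815, -0.579, 0.001]
contact_force: [-7.7, -1.0, 19.9]
gripper_width: 0.663
```

Call:
step_arm:
  targets:
    - [0,0,0,0,1]
    - [0,0,0,0,1]
    - [0,0,0,0,1]
    - [0,0,0,0,1]
    - [0,0,0,0,1]
    - [0,0,0,0,1]
    - [0,0,0,0,1]
    - [0,0,0,0,1]
    - [0,0,0,0,1]
    - [0,0,0,0,1]
    - [0,0,0,0,1]
    - [0,0,0,0,1]
    - [0,0,0,0,1]
    - [0,0,0,0,1]
    - [0,0,0,0,1]
    - [0,0,0,0,1]
    - [0,0,0,0,1]
    - [0,0,0,0,1]
    - [0,0,0,0,1]
    - [0,0,0,0,1]

```text
t: 12.2
eef_pos: [0.5751, -0.0112, 0.1315]
tool_rot: [0.0, 0.815, -0.579, 0.001]
contact_force: [-7.5, -1.1, 20.2]
gripper_width: 0.659
```

```bash
python3 -c "
from h import *
c=cam('side','s9');cv2.imwrite('pics/s9c.png',cv2.resize(c['frame'][140:270,250:400],None,fx=5,fy=4.5)[:,:,::-1])
W=cloud(c); p=(np.hypot(W[...,0]-.574,W[...,1]+.011)<.036)&(W[...,2]<.3)&(W[...,2]>.074)
print(np.round(np.percentile(W[p][:,2],[5,20,50,95]),4))
# mask of dark rim
c=cam('wrist');W=cloud(c);d=(masks(c)['dark']>0)&(np.hypot(W[...,0]-.574,W[...,1]+.011)<.036)&(W[...,2]<.12)
print('rim z',np.round(np.percentile(W[d][:,2],[50,80,90,95,99]),4),bot.get_obs()['contact_force'])
"
```

```text
[0.0827 0.0987 0.1548 0.2843]
rim z [0.093  0.095  0.0955 0.0959 0.1182] [-7.76592016 -0.42843833 20.14647444]
```

View pics/s9c.png

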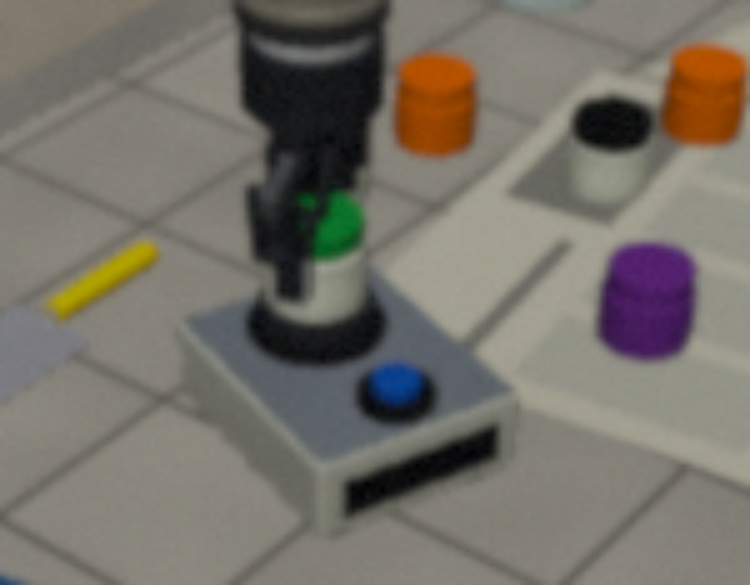

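The pad rim reads 95.7 mm, so it is fully depressed and the jar is upright. Holding on.

Call:
step_arm:
  targets:
    - [0,0,0,0,1]
    - [0,0,0,0,1]
    - [0,0,0,0,1]
    - [0,0,0,0,1]
    - [0,0,0,0,1]
    - [0,0,0,0,1]
    - [0,0,0,0,1]
    - [0,0,0,0,1]
    - [0,0,0,0,1]
    - [0,0,0,0,1]
    - [0,0,0,0,1]
    - [0,0,0,0,1]
    - [0,0,0,0,1]
    - [0,0,0,0,1]
    - [0,0,0,0,1]
    - [0,0,0,0,1]
    - [0,0,0,0,1]
    - [0,0,0,0,1]
    - [0,0,0,0,1]
    - [0,0,0,0,1]

```text
t: 13.97
eef_pos: [0.5751, -0.0112, 0.1315]
tool_rot: [0.0, 0.815, -0.579, 0.001]
contact_force: [-7.9, -1.0, 19.2]
gripper_width: 0.664
```

Call:
step_arm:
  targets:
    - [0,0,0,0,1]
    - [0,0,0,0,1]
    - [0,0,0,0,1]
    - [0,0,0,0,1]
    - [0,0,0,0,1]
    - [0,0,0,0,1]
    - [0,0,0,0,1]
    - [0,0,0,0,1]
    - [0,0,0,0,1]
    - [0,0,0,0,1]
    - [0,0,0,0,1]
    - [0,0,0,0,1]
    - [0,0,0,0,1]
    - [0,0,-5,0,1]
    - [0,0,-15,0,1]
    - [0,0,-30,0,1]
    - [0,0,-45,0,1]
    - [0,0,-50,0,1]
    - [0,0,-50,0,1]

```text
t: 15.55
eef_pos: [0.5757, -0.0111, 0.1806]
tool_rot: [-0.001, 0.815, -0.579, 0.001]
contact_force: [0.1, 0.2, -1.6]
gripper_width: 0.662
```

```bash
python3 -c "
from h import *
to(0.4355,0.321,0.18)
"
```

```text
shift mm [-3.598e+02  2.300e+01  2.000e-01] jaw ang -70.8 spin None t 15.55 q7 -1.5
```

Call:
step_arm:
  targets:
    - [-15,1,0,0,1]
    - [-40,3,0,0,1]
    - [-70,5,0,0,1]
    - [-100,7,0,0,1]
    - [-130,9,0,0,1]
    - [-160,11,0,0,1]
    - [-190,13,0,0,1]
    - [-220,14,0,0,1]
    - [-250,16,0,0,1]
    - [-280,18,0,0,1]
    - [-310,20,0,0,1]
    - [-335,22,0,0,1]
    - [-352,23,15,0,1]
    - [-360,23,35,0,1]
    - [-360,23,60,0,1]
    - [-360,23,85,0,1]
    - [-360,23,105,0,1]
    - [-360,23,120,0,1]
    - [-360,23,130,0,1]
    - [-360,23,135,0,1]

```text
t: 17.22
eef_pos: [0.4335, 0.3203, 0.0423]
tool_rot: [0.001, 0.815, -0.579, -0.001]
contact_force: [0.2, 0.1, -0.2]
gripper_width: 0.664
```

Call:
step_arm:
  targets:
    - [0,0,2,0,1]
    - [0,0,4,0,1]
    - [0,0,6,0,1]
    - [0,0,7,0,1]
    - [0,0,8,0,1]
    - [0,0,8,0,1]
    - [0,0,8,0,1]

```text
t: 17.8
eef_pos: [0.4346, 0.3212, 0.0366]
tool_rot: [-0.0, 0.815, -0.579, 0.0]
contact_force: [-0.9, -0.6, -1.2]
gripper_width: 0.663
```

Call:
step_arm:
  targets:
    - [0,0,1,0,1]
    - [0,0,1.5,0,1]
    - [0,0,1.5,0,1]

```text
t: 18.05
eef_pos: [0.4347, 0.3213, 0.0356]
tool_rot: [-0.0, 0.815, -0.579, 0.0]
contact_force: [-1.9, -0.8, 6.7]
gripper_width: 0.664
```

Contact with the mat. Releasing and rising.

Call:
step_arm:
  targets:
    - [0,0,0,0,0.25]
    - [0,0,0,0,0.15]
    - [0,0,0,0,0]
    - [0,0,0,0,0]
    - [0,0,0,0,0]
    - [0,0,-5,0,0]
    - [0,0,-20,0,0]
    - [0,0,-45,0,0]
    - [0,0,-75,0,0]
    - [0,0,-105,0,0]
    - [0,0,-135,0,0]
    - [0,0,-160,0,0]
    - [0,0,-170,0,0]
    - [0,0,-170,0,0]

```text
t: 19.22
eef_pos: [0.4356, 0.3221, 0.2076]
tool_rot: [-0.002, 0.815, -0.579, 0.001]
contact_force: [-0.6, 0.5, -0.7]
gripper_width: 1.002
```

```bash
python3 -c "
from h import *
lookall('10')
c=cam('wrist','w10')
for b in blobs(c):
  if b[0]!='dark':print(*b)
to(0.422,-0.322,0.2)
" | grep -v -E "^dark.*0.06[0-9] \[0.[5-8][0-9]*, 0.[56]"
```

```text
scene
green [398, 136] 149 0.062 [0.438, 0.318, 0.03] [0.441, 0.315, 0.058]
yellow [218, 212] 275 0.063 [0.424, -0.323, 0.028] [0.428, -0.323, 0.058]
yellow [384, 249] 213 0.019 [0.759, -0.028, 0.046] [0.761, -0.03, 0.015]
orange [199, 273] 671 0.062 [0.568, -0.444, 0.027] [0.58, -0.446, 0.046]
orange [277, 285] 693 0.063 [0.708, -0.314, 0.027] [0.719, -0.319, 0.046]
purple [267, 208] 469 0.062 [0.466, -0.196, 0.028] [0.478, -0.203, 0.044]
blue [492, 126] 1378 0.064 [0.562, 0.63, 0.088] [0.571, 0.6, 0.042]
blue [402, 165] 2040 0.002 [0.497, 0.286, 0.138] [0.509, 0.279, -0.001]
blue [336, 171] 69 0.093 [0.497, 0.017, 0.014] [0.501, 0.015, 0.088]
blue [318, 239] 113 0.14 [0.726, -0.209, 0.015] [0.728, -0.21, 0.137]
dark [458, 50] 8897 0.191 [0.269, 0.698, 0.027] [0.275, 0.689, 0.109]
dark [344, 190] 393 0.103 [0.575, -0.013, 0.035] [0.579, -0.02, 0.087]
dark [240, 250] 305 0.063 [0.583, -0.338, 0.026] [0.586, -0.339, 0.059]
dark [103, 300] 62 0.068 [0.544, -0.643, 0.029] [0.545, -0.644, 0.065]
dark [106, 309] 96 0.053 [0.559, -0.658, 0.029] [0.553, -0.646, 0.045]
dark [113, 315] 25 0.0
[... 624 characters left out ...]
2]
blue [122, 381] 2011 0.062 [0.556, 0.606, 0.067] [0.553, 0.599, 0.054]
blue [71, 397] 33 0.063 [0.593, 0.678, 0.008] [0.596, 0.676, 0.059]
dark [372, 167] 137 0.062 [0.574, -0.336, 0.029] [0.572, -0.33, 0.057]
dark [313, 211] 422 0.103 [0.569, -0.009, 0.034] [0.56, 0.001, 0.089]
dark [329, 229] 83 0.082 [0.491, 0.021, 0.022] [0.486, 0.027, 0.079]
dark [334, 244] 210 0.049 [0.466, 0.03, 0.047] [0.467, 0.029, 0.038]
green [318, 195] 2811 0.062 [0.435, 0.32, 0.027] [0.436, 0.321, 0.061]
blue [80, 6] 728 0.044 [0.515, 0.558, 0.004] [0.516, 0.566, 0.017]
blue [372, 117] 40107 0.002 [0.495, 0.287, 0.148] [0.511, 0.289, 0.0]
shift mm [602.5 222.8   4.4] jaw ang -70.8 spin None t 19.3667 q7 -2.19
```

View pics/scene10.png

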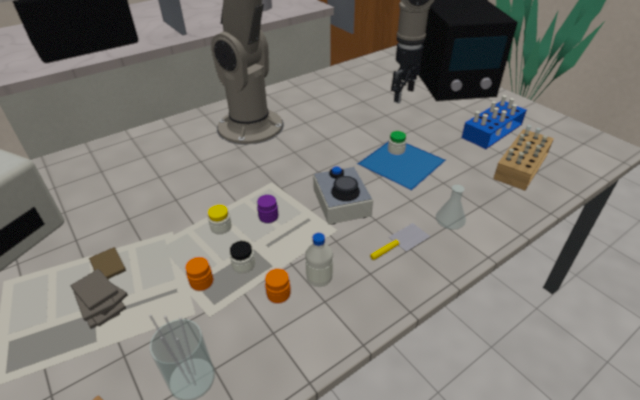

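Green stands upright on the mat at (0.435, 0.320), and the other objects are undisturbed. Next is yellow at (0.422, -0.322).

Call:
step_arm:
  targets:
    - [20,2,0,0,0]
    - [50,6,0,0,0]
    - [85,11,0,0,0]
    - [120,16,0,0,0]
    - [155,21,0,0,0]
    - [190,26,0,0,0]
    - [225,31,0,0,0]
    - [260,36,0,0,0]
    - [295,41,0,0,0]
    - [324,45,0,0,0]
    - [354,64,0,0,0]
    - [384,83,0,0,0]
    - [414,102,0,0,0]
    - [444,121,0,0,0]
    - [474,140,0,0,0]
    - [504,159,0,0,0]
    - [534,178,0,0,0]
    - [564,197,10,0,0]
    - [588,213,30,0,0]
    - [602,223,50,0,0]

```text
t: 21.03
eef_pos: [0.4201, -0.3244, 0.1528]
tool_rot: [0.001, 0.814, -0.581, -0.0]
contact_force: [1.0, -0.6, -0.1]
gripper_width: 0.999
```

Call:
step_arm:
  targets:
    - [0,0,8,0,0]
    - [0,0,8,0,0]
    - [0,0,8,0,0]

```text
t: 21.28
eef_pos: [0.422, -0.3192, 0.1455]
tool_rot: [-0.0, 0.816, -0.578, -0.002]
contact_force: [0.1, 0.6, 0.0]
gripper_width: 1.0
```

```bash
python3 -c "
from h import *
c=cam('wrist','w11')
for b in blobs(c):
  if b[0]!='dark':print(*b)
to(0.422,-0.322,0.032)
"
```

```text
yellow [322, 219] 4186 0.062 [0.422, -0.322, 0.027] [0.423, -0.322, 0.061]
orange [588, 71] 6597 0.062 [0.566, -0.443, 0.027] [0.566, -0.442, 0.061]
orange [534, 75] 866 0.044 [0.565, -0.441, 0.028] [0.559, -0.424, 0.042]
orange [519, 83] 194 0.032 [0.559, -0.433, 0.026] [0.554, -0.423, 0.031]
purple [159, 98] 6613 0.062 [0.463, -0.197, 0.027] [0.465, -0.199, 0.059]
shift mm [  2.5   1.7 114.5] jaw ang -70.6 spin None t 21.3333 q7 -0.81
```

View pics/w11.png

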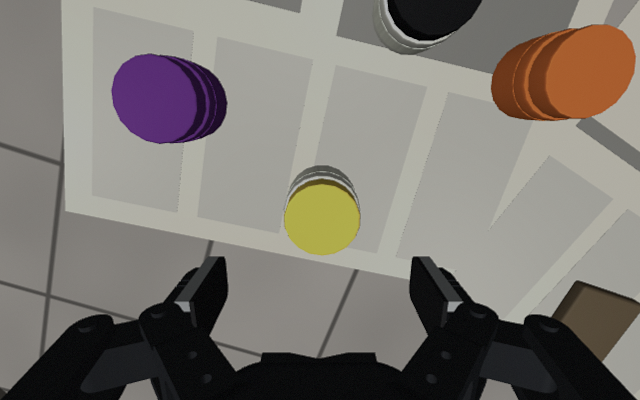

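Call:
step_arm:
  targets:
    - [1,1,15,0,0]
    - [1,1,35,0,0]
    - [1,1,55,0,0]
    - [1,1,75,0,0]
    - [1,1,75,0,0]

```text
t: 21.75
eef_pos: [0.4211, -0.3196, 0.0697]
tool_rot: [-0.0, 0.816, -0.578, -0.002]
contact_force: [-0.4, 0.0, -0.6]
gripper_width: 1.002
```

```bash
python3 -c "
from h import *
to(0.422,-0.322,0.035)
"
```

```text
shift mm [ 2.6 -0.1 34.7] jaw ang -70.6 spin None t 21.75 q7 -0.84
```

Call:
step_arm:
  targets:
    - [2,0,12,0,0]
    - [2,0,24,0,0]
    - [2,0,32,0,0]
    - [2,0,35,0,0]
    - [2,0,35,0,0]
    - [2,0,35,0,0.3]
    - [2,0,35,0,0.6]
    - [2,0,35,0,1]
    - [2,0,35,0,1]
    - [2,0,35,0,1]
    - [2,0,35,0,1]
    - [2,0,35,0,1]
  newtons: 60

```text
t: 22.75
eef_pos: [0.4227, -0.324, 0.0377]
tool_rot: [-0.0, 0.815, -0.579, 0.0]
contact_force: [-0.5, 1.3, 5.2]
gripper_width: 0.662
```

Call:
step_arm:
  targets:
    - [0,0,-5,0,1]
    - [0,0,-20,0,1]
    - [0,0,-45,0,1]
    - [0,0,-75,0,1]
    - [0,0,-105,0,1]
    - [0,0,-130,0,1]
    - [0,0,-145,0,1]
    - [0,0,-150,0,1]
    - [0,0,-150,0,1]
    - [0,0,-150,0,1]

```text
t: 23.58
eef_pos: [0.4218, -0.3237, 0.1861]
tool_rot: [0.0, 0.815, -0.579, -0.0]
contact_force: [-0.5, 0.3, -2.9]
gripper_width: 0.66
```

```bash
python3 -c "
from h import *
c=cam('wrist','w12')
to(0.5745,-0.011,0.18)
"
```

```text
shift mm [-244.6 -247.4    5.6] jaw ang -70.8 spin None t 23.6333 q7 -0.78
```

View pics/w12.png

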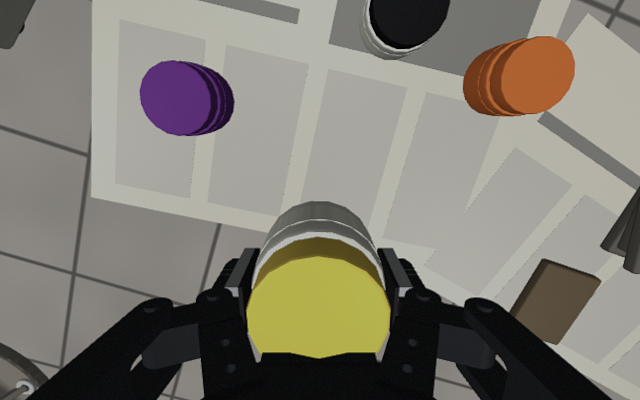

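Yellow is held upright. Moving to the pad.

Call:
step_arm:
  targets:
    - [-10,-10,0,0,1]
    - [-28,-28,0,0,1]
    - [-49,-49,0,0,1]
    - [-70,-71,0,0,1]
    - [-91,-92,0,0,1]
    - [-112,-113,0,0,1]
    - [-133,-134,0,0,1]
    - [-154,-155,0,0,1]
    - [-175,-176,0,0,1]
    - [-196,-198,0,0,1]
    - [-217,-219,0,0,1]
    - [-234,-236,0,0,1]
    - [-245,-247,0,0,1]
    - [-245,-247,0,0,1]
    - [-245,-247,8,0,1]
    - [-245,-247,18,0,1]
    - [-245,-247,28,0,1]
    - [-245,-247,36,0,1]
    - [-245,-247,36,0,1]
    - [-245,-247,36,0,1]

```text
t: 25.3
eef_pos: [0.5741, -0.0119, 0.1498]
tool_rot: [0.001, 0.815, -0.579, -0.001]
contact_force: [-0.7, 0.2, -3.0]
gripper_width: 0.662
```

```bash
python3 -c "
from h import *
to(0.5745,-0.011,0.134)
"
```

```text
shift mm [-0.7 -0.7 15.8] jaw ang -70.8 spin None t 25.3 q7 -1.49
```

Previous stall had the command about 4 mm past TCP 0.1315. The equivalent here is about 20 mm down.

Call:
step_arm:
  targets:
    - [0,0,3,0,1]
    - [0,0,6,0,1]
    - [0,0,8,0,1]
    - [0,0,10,0,1]
    - [0,0,12,0,1]
    - [0,0,14,0,1]
    - [0,0,15,0,1]
    - [0,0,16,0,1]
    - [0,0,17,0,1]
    - [0,0,18,0,1]
    - [0,0,18,0,1]
    - [0,0,18,0,1]

```text
t: 26.3
eef_pos: [0.5751, -0.0112, 0.1337]
tool_rot: [-0.0, 0.815, -0.579, 0.0]
contact_force: [-3.3, -0.8, 8.1]
gripper_width: 0.66
```

Call:
step_arm:
  targets:
    - [0,0,1,0,1]
    - [0,0,2,0,1]
    - [0,0,3,0,1]
    - [0,0,3,0,1]
    - [0,0,3,0,1]

```text
t: 26.72
eef_pos: [0.5754, -0.0111, 0.1335]
tool_rot: [-0.0, 0.815, -0.579, 0.001]
contact_force: [-12.5, 0.0, 30.2]
gripper_width: 0.664
```

```bash
python3 -c "
from h import *
c=cam('wrist','w13');W=cloud(c);d=(masks(c)['dark']>0)&(np.hypot(W[...,0]-.574,W[...,1]+.011)<.036)&(W[...,2]<.112)
print('rim z',np.round(np.percentile(W[d][:,2],[50,80,90,95,99]),4),bot.get_obs()['contact_force'])
c=cam('side');cv2.imwrite('pics/s13c.png',cv2.resize(c['frame'][140:270,250:400],None,fx=5,fy=4.5)[:,:,::-1])
"
```

```text
rim z [0.0914 0.0947 0.0952 0.0956 0.0961] [-11.76317879  -1.1799426   30.9803002 ]
```

View pics/s13c.png

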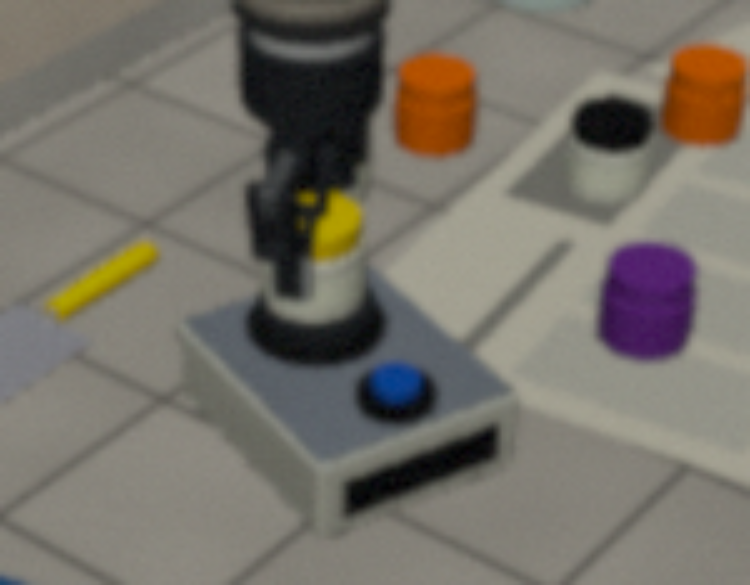

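The pad is fully down, with the rim at about 96 mm. The contact force is 30 N, so I'll ease off 1 mm and hold.

Call:
step_arm:
  targets:
    - [0,0,-1,0,1]
    - [0,0,-1,0,1]
    - [0,0,-1,0,1]
    - [0,0,-1,0,1]
    - [0,0,-1,0,1]
    - [0,0,-1,0,1]
    - [0,0,-1,0,1]
    - [0,0,-1,0,1]
    - [0,0,-1,0,1]
    - [0,0,-1,0,1]
    - [0,0,-1,0,1]
    - [0,0,-1,0,1]
    - [0,0,-1,0,1]
    - [0,0,-1,0,1]
    - [0,0,-1,0,1]
    - [0,0,-1,0,1]
    - [0,0,-1,0,1]
    - [0,0,-1,0,1]
    - [0,0,-1,0,1]
    - [0,0,-1,0,1]

```text
t: 28.48
eef_pos: [0.5753, -0.0112, 0.1335]
tool_rot: [-0.0, 0.815, -0.579, 0.001]
contact_force: [-9.0, -0.8, 24.1]
gripper_width: 0.663
```

Call:
step_arm:
  targets:
    - [0,0,0,0,1]
    - [0,0,0,0,1]
    - [0,0,0,0,1]
    - [0,0,0,0,1]
    - [0,0,0,0,1]
    - [0,0,0,0,1]
    - [0,0,0,0,1]
    - [0,0,0,0,1]
    - [0,0,0,0,1]
    - [0,0,0,0,1]
    - [0,0,0,0,1]
    - [0,0,0,0,1]
    - [0,0,0,0,1]
    - [0,0,0,0,1]
    - [0,0,0,0,1]
    - [0,0,0,0,1]
    - [0,0,0,0,1]
    - [0,0,0,0,1]
    - [0,0,0,0,1]
    - [0,0,0,0,1]

```text
t: 30.15
eef_pos: [0.5753, -0.0111, 0.1335]
tool_rot: [-0.0, 0.815, -0.579, 0.001]
contact_force: [-8.2, -1.0, 23.1]
gripper_width: 0.662
```

Call:
step_arm:
  targets:
    - [0,0,0,0,1]
    - [0,0,0,0,1]
    - [0,0,0,0,1]
    - [0,0,0,0,1]
    - [0,0,0,0,1]
    - [0,0,0,0,1]
    - [0,0,0,0,1]
    - [0,0,0,0,1]
    - [0,0,0,0,1]
    - [0,0,0,0,1]
    - [0,0,0,0,1]
    - [0,0,0,0,1]
    - [0,0,0,0,1]
    - [0,0,-5,0,1]
    - [0,0,-15,0,1]
    - [0,0,-30,0,1]
    - [0,0,-45,0,1]
    - [0,0,-50,0,1]
    - [0,0,-50,0,1]

```text
t: 31.73
eef_pos: [0.5758, -0.0111, 0.1821]
tool_rot: [-0.001, 0.815, -0.579, 0.001]
contact_force: [-0.4, -1.0, -2.5]
gripper_width: 0.664
```

```bash
python3 -c "
from h import *
c=cam('wrist','w14')
for b in blobs(c):
  if b[0] in('green','blue','yellow'):print(*b)
to(0.533,0.343,0.18)
"
```

```text
yellow [436, 7] 847 0.019 [0.754, -0.044, 0.026] [0.751, -0.052, 0.016]
yellow [316, 307] 12491 0.2 [0.578, 0.009, 0.019] [0.587, 0.01, 0.194]
blue [54, 163] 22771 0.001 [0.504, 0.245, 0.121] [0.51, 0.237, 0.0]
shift mm [-348.3  -77.     0.9] jaw ang -70.8 spin None t 31.7833 q7 -1.47
```

View pics/w14.png

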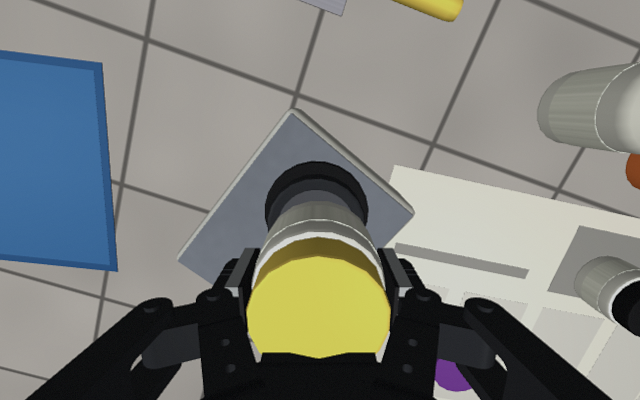

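Call:
step_arm:
  targets:
    - [-15,-3,0,0,1]
    - [-40,-9,0,0,1]
    - [-70,-15,0,0,1]
    - [-100,-22,0,0,1]
    - [-130,-29,0,0,1]
    - [-160,-35,0,0,1]
    - [-190,-42,0,0,1]
    - [-220,-49,0,0,1]
    - [-250,-55,0,0,1]
    - [-280,-62,0,0,1]
    - [-310,-69,0,0,1]
    - [-333,-74,0,0,1]
    - [-348,-77,0,0,1]
    - [-348,-77,0,0,1]
    - [-348,-77,0,0,1]

```text
t: 33.03
eef_pos: [0.5323, 0.3427, 0.1797]
tool_rot: [0.001, 0.816, -0.578, -0.0]
contact_force: [0.3, -0.8, -2.7]
gripper_width: 0.663
```

```bash
python3 -c "
from h import *
for n in ['scene','side']:
  for b in blobs(cam(n,n+'15')):
    if b[0] in('green',) or (b[0]=='dark' and b[4][1]<-.3 and b[4][1]>-.5): print(n,*b)
to(0.533,0.343,0.038)
"
```

```text
scene green [398, 136] 149 0.062 [0.437, 0.319, 0.029] [0.441, 0.315, 0.058]
scene dark [240, 250] 306 0.062 [0.582, -0.338, 0.026] [0.586, -0.339, 0.059]
side green [269, 318] 451 0.061 [0.43, 0.319, 0.029] [0.428, 0.323, 0.058]
side dark [372, 167] 137 0.061 [0.575, -0.334, 0.028] [0.572, -0.33, 0.057]
shift mm [ -2.7  -0.6 142. ] jaw ang -70.9 spin None t 33.1333 q7 -2.1
```

Call:
step_arm:
  targets:
    - [0,0,15,0,1]
    - [0,0,40,0,1]
    - [0,0,65,0,1]
    - [0,0,90,0,1]
    - [0,0,110,0,1]
    - [0,0,125,0,1]
    - [0,0,134,0,1]
    - [0,0,138,0,1]
    - [0,0,140,0,1]
    - [0,0,141,0,1]
    - [0,0,142,0,1]
    - [0,0,142,0,1]

```text
t: 34.13
eef_pos: [0.5334, 0.3429, 0.0396]
tool_rot: [-0.001, 0.815, -0.579, 0.0]
contact_force: [-0.8, -0.5, -2.1]
gripper_width: 0.66
```

Call:
step_arm:
  targets:
    - [0,0,1,0,1]
    - [0,0,2,0,1]
    - [0,0,2.5,0,1]
    - [0,0,2.5,0,1]
    - [0,0,2.5,0,1]

```text
t: 34.55
eef_pos: [0.5332, 0.343, 0.0377]
tool_rot: [-0.0, 0.815, -0.579, 0.0]
contact_force: [-2.8, -1.9, 7.5]
gripper_width: 0.662
```

Call:
step_arm:
  targets:
    - [0,0,0,0,0.25]
    - [0,0,0,0,0.15]
    - [0,0,0,0,0]
    - [0,0,0,0,0]
    - [0,0,0,0,0]
    - [0,0,-5,0,0]
    - [0,0,-20,0,0]
    - [0,0,-45,0,0]
    - [0,0,-75,0,0]
    - [0,0,-105,0,0]
    - [0,0,-135,0,0]
    - [0,0,-160,0,0]
    - [0,0,-170,0,0]
    - [0,0,-170,0,0]

```text
t: 35.72
eef_pos: [0.5342, 0.3439, 0.2105]
tool_rot: [-0.003, 0.815, -0.579, 0.001]
contact_force: [-0.2, 0.7, -1.0]
gripper_width: 0.999
```

```bash
python3 -c "
from h import *
lookall('16')
c=cam('wrist','w16')
for b in blobs(c):
  if b[0]!='dark':print(*b)
to(0.579,-0.337,0.2,-45)
" | grep -v -E "^dark.*0.06[0-9] \[0.[5-8][0-9]*, 0.[56]"
```

```text
scene
green [398, 136] 149 0.063 [0.436, 0.318, 0.028] [0.441, 0.315, 0.058]
yellow [424, 147] 167 0.063 [0.536, 0.34, 0.029] [0.539, 0.338, 0.058]
yellow [384, 249] 213 0.02 [0.759, -0.026, 0.046] [0.761, -0.03, 0.015]
orange [198, 273] 668 0.062 [0.569, -0.443, 0.028] [0.58, -0.446, 0.046]
orange [277, 285] 692 0.062 [0.709, -0.315, 0.028] [0.719, -0.319, 0.046]
purple [267, 208] 469 0.062 [0.466, -0.198, 0.028] [0.478, -0.203, 0.044]
blue [492, 126] 1377 0.064 [0.558, 0.629, 0.089] [0.571, 0.599, 0.042]
blue [399, 166] 1764 0.002 [0.497, 0.287, 0.138] [0.507, 0.267, -0.001]
blue [336, 171] 69 0.093 [0.498, 0.015, 0.013] [0.501, 0.015, 0.088]
blue [318, 239] 114 0.14 [0.725, -0.208, 0.014] [0.728, -0.21, 0.137]
dark [344, 190] 397 0.104 [0.575, -0.013, 0.035] [0.579, -0.02, 0.087]
dark [240, 250] 307 0.062 [0.582, -0.338, 0.026] [0.586, -0.339, 0.059]
dark [103, 300] 65 0.069 [0.544, -0.643, 0.029] [0.545, -0.643, 0.065]
dark [105, 310] 99 0.053 [0.558, -0.658, 0.029] [0.554, -0.648, 0.045]
dark [111, 316] 29 0.025 [0.56, -0.649, 0.023] [0.557, -0.645, 0.022]
side
green [269, 318] 
[... 783 characters left out ...]
136 0.061 [0.575, -0.334, 0.027] [0.572, -0.33, 0.057]
dark [313, 211] 415 0.103 [0.568, -0.008, 0.034] [0.56, 0.002, 0.089]
dark [329, 229] 83 0.082 [0.491, 0.021, 0.021] [0.486, 0.027, 0.079]
dark [333, 244] 211 0.05 [0.467, 0.029, 0.047] [0.467, 0.03, 0.037]
green [305, 291] 2287 0.062 [0.435, 0.32, 0.027] [0.438, 0.322, 0.06]
yellow [318, 193] 2725 0.062 [0.534, 0.343, 0.027] [0.535, 0.343, 0.061]
blue [63, 67] 12781 0.063 [0.561, 0.588, 0.057] [0.564, 0.572, 0.05]
blue [360, 211] 25377 0.001 [0.494, 0.288, 0.147] [0.512, 0.286, 0.0]
blue [627, 349] 693 0.093 [0.495, 0.019, 0.015] [0.496, 0.025, 0.089]
shift mm [656.5 179.5   5.9] jaw ang -70.8 spin -25.763480655920873 t 35.8667 q7 -2.09
```

View pics/side16.png

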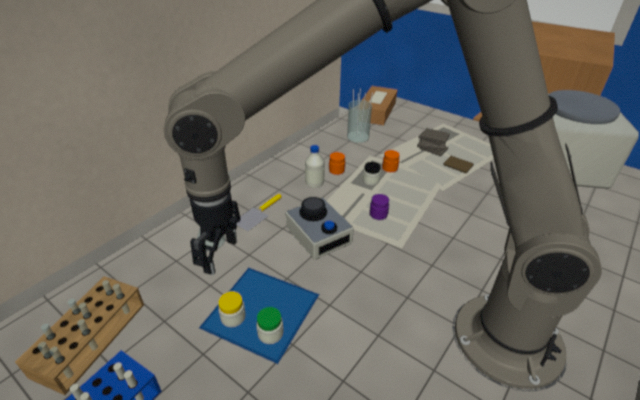

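Green and yellow both stand well within the mat, and nothing else has moved. Next is black at (0.579, -0.337). The jaw direction clears the orange jar.

Call:
step_arm:
  targets:
    - [20,5,0,0,0]
    - [55,15,0,0,0]
    - [92,25,0,0,0]
    - [129,35,0,0,0]
    - [166,45,0,0,0]
    - [203,55,0,0,0]
    - [240,66,0,0,0]
    - [277,76,0,0,0]
    - [314,86,0,0,0]
    - [351,96,0,0,0]
    - [388,106,0,0,0]
    - [425,116,0,0,0]
    - [462,126,0,0,0]
    - [499,137,0,0,0]
    - [536,147,0,0,0]
    - [573,157,0,0,0]
    - [606,166,10,0,0]
    - [632,173,20,0,0]
    - [650,178,40,0,0]
    - [656,180,60,0,0]

```text
t: 37.53
eef_pos: [0.5773, -0.3406, 0.1437]
tool_rot: [0.001, 0.814, -0.581, -0.0]
contact_force: [0.1, -0.7, -1.4]
gripper_width: 0.999
```

Call:
step_arm:
  targets:
    - [0,0,0,0,0]
    - [0,0,0,0,0]
    - [0,0,0,0,0]
    - [0,0,0,0,0]

```text
t: 37.87
eef_pos: [0.5801, -0.3346, 0.1474]
tool_rot: [-0.0, 0.816, -0.578, 0.001]
contact_force: [0.8, -0.7, -0.0]
gripper_width: 0.997
```

```bash
python3 -c "
from h import *
c=cam('wrist','w17')
for b in blobs(c,500):print(*b)
to(0.5785,-0.337,0.035)
"
```

```text
orange [352, 31] 5418 0.062 [0.707, -0.314, 0.027] [0.699, -0.315, 0.059]
orange [442, 261] 2458 0.062 [0.584, -0.423, 0.052] [0.576, -0.436, 0.051]
purple [103, 287] 4085 0.062 [0.507, -0.226, 0.079] [0.472, -0.199, 0.057]
dark [320, 218] 4365 0.062 [0.579, -0.337, 0.027] [0.581, -0.336, 0.061]
dark [142, 258] 1853 0.041 [0.471, -0.202, 0.027] [0.484, -0.209, 0.024]
dark [329, 356] 42706 0.199 [0.589, -0.333, 0.075] [0.583, -0.354, 0.174]
dark [120, 277] 995 0.06 [0.471, -0.202, 0.025] [0.483, -0.208, 0.053]
shift mm [  1.4   2.4 112.6] jaw ang -70.7 spin None t 37.9167 q7 -0.92
```

View pics/w17.png

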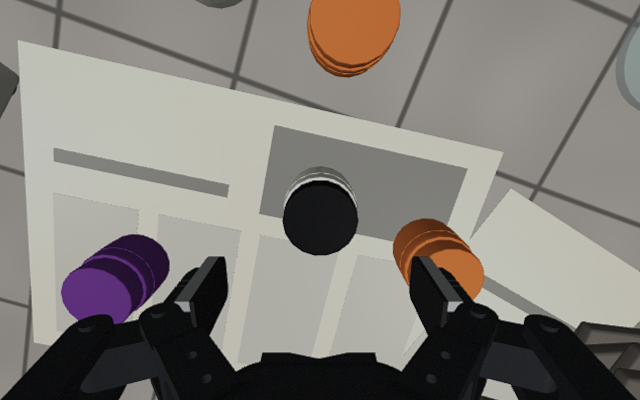

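Call:
step_arm:
  targets:
    - [0,1,15,0,0]
    - [0,1,35,0,0]
    - [0,1,55,0,0]
    - [0,1,72,0,0]
    - [0,1,72,0,0]

```text
t: 38.33
eef_pos: [0.5766, -0.3346, 0.0718]
tool_rot: [0.0, 0.816, -0.578, -0.002]
contact_force: [0.2, -0.5, -1.0]
gripper_width: 1.0
```

```bash
python3 -c "
from h import *
to(0.579,-0.337,0.034)
"
```

```text
shift mm [ 3.1 -1.6 37.8] jaw ang -70.7 spin None t 38.3333 q7 -0.94
```

Call:
step_arm:
  targets:
    - [2,-1,12,0,0]
    - [2,-1,24,0,0]
    - [2,-1,33,0,0]
    - [2,-1,37,0,0]
    - [2,-1,37,0,0]
    - [2,-1,37,0,0]

```text
t: 38.83
eef_pos: [0.5798, -0.3379, 0.0373]
tool_rot: [-0.0, 0.815, -0.579, -0.0]
contact_force: [0.4, -0.1, -0.6]
gripper_width: 1.002
```

```bash
python3 -c "
from h import *
to(0.579,-0.337,0.035)
"
```

```text
shift mm [-1.1  0.5  2.3] jaw ang -70.8 spin None t 38.8333 q7 -0.94
```

Call:
step_arm:
  targets:
    - [-1,0,1,0,0.2]
    - [-1,0,2,0,0.4]
    - [-1,0,2,0,0.7]
    - [-1,0,2,0,1]
    - [-1,0,2,0,1]
    - [-1,0,2,0,1]
    - [-1,0,2,0,1]
    - [-1,0,2,0,1]
  newtons: 60

```text
t: 39.5
eef_pos: [0.58, -0.3371, 0.0361]
tool_rot: [-0.0, 0.815, -0.579, 0.001]
contact_force: [-0.4, 1.0, 6.4]
gripper_width: 0.66
```

Call:
step_arm:
  targets:
    - [0,0,-5,0,1]
    - [0,0,-20,0,1]
    - [0,0,-45,0,1]
    - [0,0,-75,0,1]
    - [0,0,-105,0,1]
    - [0,0,-130,0,1]
    - [0,0,-145,0,1]
    - [0,0,-150,0,1]
    - [0,0,-150,0,1]
    - [0,0,-150,0,1]

```text
t: 40.33
eef_pos: [0.5787, -0.3367, 0.1847]
tool_rot: [0.0, 0.815, -0.579, -0.001]
contact_force: [0.5, -0.1, -2.1]
gripper_width: 0.659
```

```bash
python3 -c "
from h import *
c=cam('wrist','w18')
to(0.5745,-0.011,0.18)
"
```

```text
shift mm [-308.6 -103.6    4.2] jaw ang -70.8 spin None t 40.3833 q7 -0.91
```

View pics/w18.png

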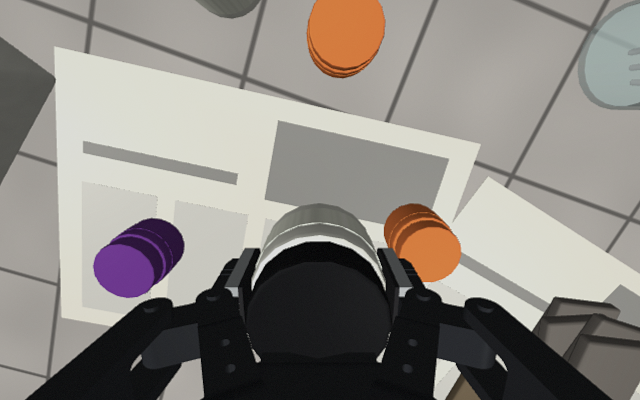

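Black is held upright. Moving to the pad.

Call:
step_arm:
  targets:
    - [-12,-4,0,0,1]
    - [-34,-11,0,0,1]
    - [-60,-20,0,0,1]
    - [-86,-29,0,0,1]
    - [-112,-38,0,0,1]
    - [-138,-46,0,0,1]
    - [-164,-55,0,0,1]
    - [-190,-64,0,0,1]
    - [-216,-73,0,0,1]
    - [-242,-81,0,0,1]
    - [-268,-90,0,0,1]
    - [-292,-98,0,0,1]
    - [-309,-103,0,0,1]
    - [-309,-103,0,0,1]
    - [-309,-103,8,0,1]
    - [-309,-103,18,0,1]
    - [-309,-103,28,0,1]
    - [-309,-103,36,0,1]
    - [-309,-103,36,0,1]
    - [-309,-103,36,0,1]

```text
t: 42.05
eef_pos: [0.5742, -0.0119, 0.1482]
tool_rot: [0.001, 0.815, -0.579, -0.001]
contact_force: [1.2, -0.7, -1.7]
gripper_width: 0.655
```

```bash
python3 -c "
from h import *
to(0.5745,-0.011,0.132)
"
```

```text
shift mm [-0.8 -0.6 16.2] jaw ang -70.8 spin None t 42.05 q7 -1.48
```

Call:
step_arm:
  targets:
    - [0,0,3,0,1]
    - [0,0,6,0,1]
    - [0,0,8,0,1]
    - [0,0,10,0,1]
    - [0,0,12,0,1]
    - [0,0,14,0,1]
    - [0,0,15,0,1]
    - [0,0,16,0,1]
    - [0,0,17,0,1]
    - [0,0,18,0,1]
    - [0,0,19,0,1]
    - [0,0,19.5,0,1]
    - [0,0,19.5,0,1]
    - [0,0,19.5,0,1]

```text
t: 43.22
eef_pos: [0.5752, -0.0112, 0.1319]
tool_rot: [-0.0, 0.815, -0.579, 0.001]
contact_force: [-6.6, -0.7, 17.0]
gripper_width: 0.663
```

```bash
python3 -c "
from h import *
c=cam('wrist','w19');W=cloud(c);d=(masks(c)['dark']>0)&(np.hypot(W[...,0]-.574,W[...,1]+.011)<.036)&(W[...,2]<.112)
print('rim z',np.round(np.percentile(W[d][:,2],[50,80,90,95,99]),4),bot.get_obs()['contact_force'])
c=cam('side');cv2.imwrite('pics/s19c.png',cv2.resize(c['frame'][140:270,250:400],None,fx=5,fy=4.5)[:,:,::-1])
"
```

```text
rim z [0.0924 0.095  0.0954 0.0957 0.0962] [-6.56640294 -0.81703063 17.73427641]
```

View pics/s19c.png

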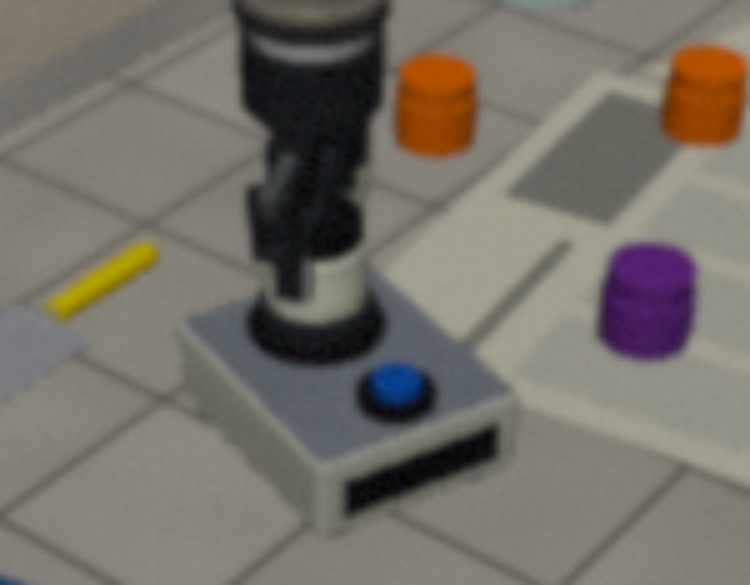

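The pad is fully down at 18 N. Adding 0.5 mm for margin and holding.

Call:
step_arm:
  targets:
    - [0,0,0.5,0,1]
    - [0,0,0.5,0,1]
    - [0,0,0.5,0,1]
    - [0,0,0.5,0,1]
    - [0,0,0.5,0,1]
    - [0,0,0.5,0,1]
    - [0,0,0.5,0,1]
    - [0,0,0.5,0,1]
    - [0,0,0.5,0,1]
    - [0,0,0.5,0,1]
    - [0,0,0.5,0,1]
    - [0,0,0.5,0,1]
    - [0,0,0.5,0,1]
    - [0,0,0.5,0,1]
    - [0,0,0.5,0,1]
    - [0,0,0.5,0,1]
    - [0,0,0.5,0,1]
    - [0,0,0.5,0,1]
    - [0,0,0.5,0,1]
    - [0,0,0.5,0,1]

```text
t: 44.98
eef_pos: [0.5752, -0.0112, 0.1318]
tool_rot: [-0.0, 0.815, -0.579, 0.001]
contact_force: [-8.1, -0.1, 21.3]
gripper_width: 0.659
```

Call:
step_arm:
  targets:
    - [0,0,0,0,1]
    - [0,0,0,0,1]
    - [0,0,0,0,1]
    - [0,0,0,0,1]
    - [0,0,0,0,1]
    - [0,0,0,0,1]
    - [0,0,0,0,1]
    - [0,0,0,0,1]
    - [0,0,0,0,1]
    - [0,0,0,0,1]
    - [0,0,0,0,1]
    - [0,0,0,0,1]
    - [0,0,0,0,1]
    - [0,0,0,0,1]
    - [0,0,0,0,1]
    - [0,0,0,0,1]
    - [0,0,0,0,1]
    - [0,0,0,0,1]
    - [0,0,0,0,1]
    - [0,0,0,0,1]

```text
t: 46.65
eef_pos: [0.5752, -0.0112, 0.1318]
tool_rot: [-0.0, 0.815, -0.579, 0.001]
contact_force: [-8.6, -1.2, 21.1]
gripper_width: 0.663
```

Call:
step_arm:
  targets:
    - [0,0,0,0,1]
    - [0,0,0,0,1]
    - [0,0,0,0,1]
    - [0,0,0,0,1]
    - [0,0,0,0,1]
    - [0,0,0,0,1]
    - [0,0,0,0,1]
    - [0,0,0,0,1]
    - [0,0,0,0,1]
    - [0,0,0,0,1]
    - [0,0,0,0,1]
    - [0,0,0,0,1]
    - [0,0,0,0,1]
    - [0,0,-5,0,1]
    - [0,0,-15,0,1]
    - [0,0,-30,0,1]
    - [0,0,-45,0,1]
    - [0,0,-50,0,1]
    - [0,0,-50,0,1]

```text
t: 48.23
eef_pos: [0.5757, -0.0111, 0.1806]
tool_rot: [-0.001, 0.815, -0.579, 0.001]
contact_force: [0.5, -0.2, -1.8]
gripper_width: 0.663
```

```bash
python3 -c "
from h import *
for n in ['scene','side']:
  for b in blobs(cam(n,n+'20')):
    if b[0] in('green',) or (b[0]=='yellow'): print(n,*b)
to(0.505,0.239,0.18)
"
```

```text
scene green [398, 136] 149 0.063 [0.437, 0.32, 0.029] [0.441, 0.315, 0.058]
scene yellow [424, 147] 168 0.063 [0.538, 0.34, 0.029] [0.539, 0.338, 0.058]
scene yellow [384, 249] 211 0.02 [0.758, -0.027, 0.046] [0.761, -0.03, 0.015]
side green [269, 318] 452 0.061 [0.431, 0.321, 0.028] [0.428, 0.323, 0.058]
side yellow [270, 202] 132 0.018 [0.752, -0.024, 0.045] [0.751, -0.024, 0.013]
side yellow [230, 302] 422 0.061 [0.53, 0.342, 0.028] [0.529, 0.345, 0.057]
shift mm [-259.2  -16.9   -1.3] jaw ang -70.8 spin None t 48.3333 q7 -1.46
```

Call:
step_arm:
  targets:
    - [-12,-1,0,0,1]
    - [-34,-2,0,0,1]
    - [-62,-4,0,0,1]
    - [-90,-6,0,0,1]
    - [-118,-8,0,0,1]
    - [-146,-10,0,0,1]
    - [-174,-11,0,0,1]
    - [-202,-13,0,0,1]
    - [-228,-15,0,0,1]
    - [-248,-16,0,0,1]
    - [-259,-17,0,0,1]
    - [-259,-17,15,0,1]
    - [-259,-17,38,0,1]
    - [-259,-17,63,0,1]
    - [-259,-17,88,0,1]
    - [-259,-17,110,0,1]
    - [-259,-17,125,0,1]
    - [-259,-17,135,0,1]
    - [-259,-17,139,0,1]
    - [-259,-17,139,0,1]

```text
t: 50.0
eef_pos: [0.505, 0.2386, 0.0394]
tool_rot: [0.001, 0.815, -0.579, -0.0]
contact_force: [0.4, 0.5, -1.1]
gripper_width: 0.664
```

Call:
step_arm:
  targets:
    - [0,0,1,0,1]
    - [0,0,2,0,1]
    - [0,0,3,0,1]
    - [0,0,4,0,1]
    - [0,0,4.5,0,1]
    - [0,0,4.5,0,1]
    - [0,0,4.5,0,1]

```text
t: 50.58
eef_pos: [0.5057, 0.239, 0.036]
tool_rot: [-0.0, 0.815, -0.579, 0.0]
contact_force: [-0.3, -0.2, -0.3]
gripper_width: 0.658
```

Contact is just starting, so I'll go 1 mm further, then release.

Call:
step_arm:
  targets:
    - [0,0,0.5,0,1]
    - [0,0,1,0,1]
    - [0,0,1,0,1]
    - [0,0,1,0,0.25]
    - [0,0,1,0,0.15]
    - [0,0,1,0,0]
    - [0,0,1,0,0]
    - [0,0,1,0,0]
    - [0,0,-5,0,0]
    - [0,0,-20,0,0]
    - [0,0,-45,0,0]
    - [0,0,-75,0,0]
    - [0,0,-105,0,0]
    - [0,0,-135,0,0]
    - [0,0,-160,0,0]
    - [0,0,-170,0,0]
    - [0,0,-170,0,0]
    - [0,0,-170,0,0]

```text
t: 52.08
eef_pos: [0.5054, 0.2387, 0.2055]
tool_rot: [0.0, 0.815, -0.579, 0.0]
contact_force: [0.1, 0.1, 0.6]
gripper_width: 0.998
```

```bash
python3 -c "
from h import *
c=cam('scene','scene21');c=cam('wrist','w21')
for b in blobs(c,300):print(*b)
to(0.4955,0.018,0.2)
"
```

```text
green [209, 233] 2590 0.062 [0.457, 0.307, 0.052] [0.439, 0.32, 0.061]
yellow [210, 123] 3328 0.062 [0.534, 0.342, 0.027] [0.535, 0.342, 0.061]
purple [630, 329] 777 0.028 [0.454, -0.177, 0.019] [0.459, -0.171, 0.014]
blue [3, 35] 422 0.007 [0.542, 0.558, 0.028] [0.54, 0.558, 0.004]
blue [279, 157] 27397 0.002 [0.495, 0.288, 0.147] [0.512, 0.283, 0.0]
blue [551, 294] 966 0.093 [0.496, 0.019, 0.014] [0.497, 0.022, 0.09]
dark [318, 193] 2809 0.062 [0.506, 0.238, 0.027] [0.507, 0.239, 0.061]
dark [606, 220] 4506 0.103 [0.57, -0.004, 0.033] [0.57, 0.014, 0.087]
dark [318, 357] 40755 0.2 [0.508, 0.239, 0.045] [0.507, 0.232, 0.196]
dark [538, 282] 1075 0.083 [0.496, 0.019, 0.022] [0.499, 0.029, 0.08]
shift mm [204.9  81.2   4.4] jaw ang -70.8 spin None t 52.1833 q7 -1.94
```

View pics/w21.png

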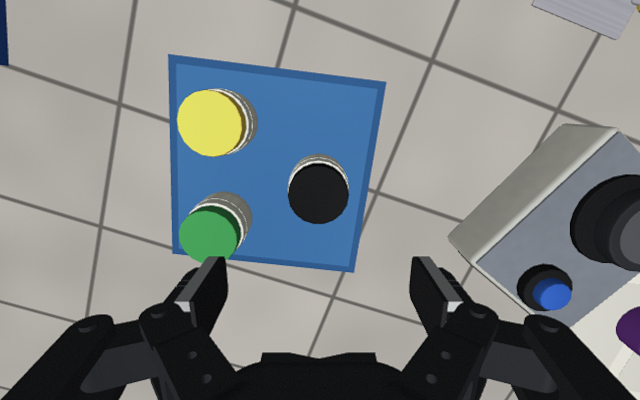

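All three jars stand on the mat: green at (209,233), yellow at (210,123) and black at (318,193). Now to the button, with the gripper shut.

Call:
step_arm:
  targets:
    - [12,5,0,0,0.5]
    - [35,14,0,0,1]
    - [60,24,0,0,1]
    - [85,34,0,0,1]
    - [110,44,0,0,1]
    - [135,54,0,0,1]
    - [160,64,0,0,1]
    - [182,73,0,0,1]
    - [198,79,0,0,1]
    - [205,81,0,0,1]
    - [205,81,20,0,1]
    - [205,81,40,0,1]
    - [205,81,60,0,1]
    - [205,81,70,0,1]
    - [205,81,75,0,1]
    - [205,81,75,0,1]
    - [205,81,75,0,1]

```text
t: 53.6
eef_pos: [0.4969, 0.0189, 0.1311]
tool_rot: [-0.0, 0.815, -0.579, 0.0]
contact_force: [0.2, 0.8, 0.2]
gripper_width: 0.001
```

```bash
python3 -c "
from h import *
to(0.496,0.018,0.108)
for n in ['scene','side']:
  for b in blobs(cam(n,n+'22')):
    if b[4][1]>.2 and b[4][1]<.4: print(n,*b)
"
```

```text
shift mm [ 0.6  1.1 23.1] jaw ang -70.7 spin None t 53.6 q7 -1.55
scene green [398, 136] 149 0.063 [0.437, 0.319, 0.027] [0.441, 0.315, 0.058]
scene yellow [424, 147] 169 0.062 [0.534, 0.341, 0.031] [0.539, 0.337, 0.058]
scene blue [401, 166] 1412 0.003 [0.496, 0.287, 0.139] [0.513, 0.267, 0.0]
scene dark [394, 155] 158 0.062 [0.508, 0.234, 0.028] [0.512, 0.232, 0.059]
side green [269, 318] 453 0.061 [0.431, 0.321, 0.028] [0.428, 0.323, 0.058]
side yellow [230, 302] 423 0.061 [0.531, 0.342, 0.028] [0.528, 0.345, 0.057]
side blue [263, 316] 3888 0.001 [0.492, 0.287, 0.144] [0.478, 0.295, -0.002]
side dark [271, 281] 349 0.062 [0.502, 0.238, 0.028] [0.499, 0.241, 0.058]
```

Call:
step_arm:
  targets:
    - [0,1,5,0,1]
    - [0,1,10,0,1]
    - [0,1,14,0,1]
    - [0,1,16,0,1]
    - [0,1,18,0,1]
    - [0,1,20,0,1]
    - [0,1,22,0,1]
    - [0,1,23,0,1]
    - [0,1,24,0,1]
    - [0,1,24,0,1]
    - [0,1,24,0,1]

```text
t: 54.62
eef_pos: [0.4955, 0.0182, 0.1087]
tool_rot: [0.0, 0.815, -0.579, 0.0]
contact_force: [-9.0, -1.4, 27.0]
gripper_width: 0.002
```

Call:
step_arm:
  targets:
    - [0,0,1,0,1]
    - [0,0,1,0,1]
    - [0,0,1,0,1]

```text
t: 54.87
eef_pos: [0.4956, 0.0183, 0.1085]
tool_rot: [0.001, 0.815, -0.579, 0.0]
contact_force: [-12.4, -1.8, 36.5]
gripper_width: -0.003
```

```bash
python3 -c "
from h import *
c=cam('wrist','w23');W=cloud(c);m=masks(c)['blue']>0
sel=m&(np.hypot(W[...,0]-.495,W[...,1]-.018)<.03)
print(np.round(np.percentile(W[sel][:,2],[5,25,50,75,95]),4),sel.sum(),bot.get_obs()['contact_force'])
"
```

```text
[0.0826 0.084  0.0849 0.0857 0.0907] 475 [-12.37602929  -1.40566554  35.21821176]
```

The button is fully down, at the same depth as the first press. Releasing and clearing.

Call:
step_arm:
  targets:
    - [0,0,-5,0,1]
    - [0,0,-15,0,1]
    - [0,0,-40,0,1]
    - [0,0,-70,0,1]
    - [0,0,-100,0,1]
    - [0,0,-125,0,1]
    - [0,0,-140,0,1]
    - [0,0,-140,0,1]
    - [0,0,-140,0,1]
    - [0,0,-140,0,1]

```text
t: 55.75
eef_pos: [0.4952, 0.0182, 0.245]
tool_rot: [0.0, 0.815, -0.579, -0.0]
contact_force: [-0.0, 0.2, -0.5]
gripper_width: -0.005
```

```bash
python3 -c "
from h import *
lookall('24')
c=cam('wrist','w24')
for b in blobs(c,300):print(*b)
" | grep -v -E "^dark.*0.06[0-9] \[0.[5-8][0-9]*, 0.[56]"
```

```text
scene
green [398, 136] 149 0.062 [0.435, 0.32, 0.029] [0.441, 0.315, 0.058]
yellow [424, 147] 168 0.062 [0.535, 0.341, 0.028] [0.539, 0.338, 0.058]
yellow [384, 249] 211 0.02 [0.763, -0.028, 0.046] [0.761, -0.03, 0.015]
orange [199, 273] 670 0.062 [0.568, -0.442, 0.028] [0.58, -0.446, 0.046]
orange [277, 285] 694 0.062 [0.709, -0.315, 0.027] [0.719, -0.319, 0.046]
purple [267, 208] 468 0.062 [0.466, -0.198, 0.027] [0.477, -0.203, 0.044]
blue [492, 126] 1377 0.064 [0.559, 0.627, 0.084] [0.571, 0.599, 0.042]
blue [401, 166] 1414 0.003 [0.499, 0.285, 0.139] [0.513, 0.267, 0.0]
blue [336, 171] 70 0.093 [0.498, 0.016, 0.017] [0.501, 0.015, 0.088]
blue [318, 239] 114 0.141 [0.726, -0.209, 0.014] [0.728, -0.21, 0.137]
dark [462, 47] 8275 0.193 [0.271, 0.699, 0.029] [0.275, 0.689, 0.107]
dark [394, 155] 159 0.063 [0.508, 0.236, 0.029] [0.512, 0.232, 0.058]
dark [344, 190] 393 0.103 [0.574, -0.014, 0.036] [0.579, -0.02, 0.087]
dark [103, 300] 61 0.068 [0.545, -0.643, 0.029] [0.545, -0.644, 0.065]
dark [106, 309] 88 0.053 [0.556, -0.658, 0.029] [0.552, -0.646, 0.044]
dark [113, 315] 29 0.024 [
[... 1112 characters left out ...]
rk [333, 244] 222 0.05 [0.467, 0.029, 0.048] [0.467, 0.03, 0.037]
dark [270, 281] 348 0.061 [0.502, 0.238, 0.028] [0.499, 0.241, 0.058]
green [17, 142] 1832 0.062 [0.435, 0.317, 0.027] [0.439, 0.306, 0.059]
yellow [4, 31] 410 0.062 [0.535, 0.325, 0.02] [0.535, 0.321, 0.061]
purple [482, 263] 3127 0.062 [0.464, -0.195, 0.027] [0.468, -0.186, 0.048]
blue [110, 92] 21546 0.002 [0.494, 0.287, 0.147] [0.501, 0.263, 0.0]
blue [318, 191] 777 0.093 [0.496, 0.018, 0.014] [0.496, 0.018, 0.091]
dark [101, 98] 3151 0.062 [0.506, 0.237, 0.027] [0.507, 0.234, 0.06]
dark [372, 115] 3033 0.104 [0.573, -0.011, 0.034] [0.574, -0.001, 0.095]
dark [318, 186] 868 0.083 [0.496, 0.018, 0.022] [0.499, 0.019, 0.082]
```

View pics/scene24.png

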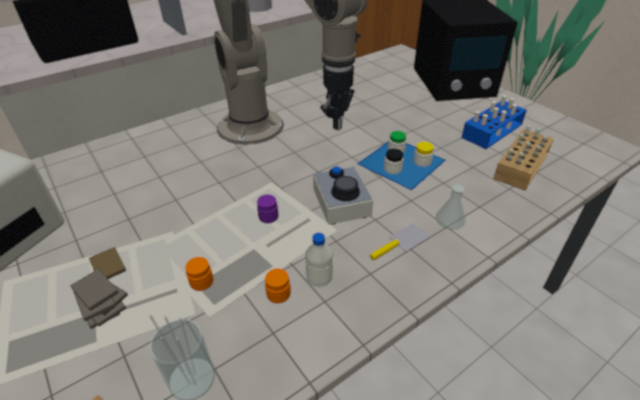

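The last scene view shows green at (398,136), yellow at (424,147) and black at (394,155), all upright on the mat. The button is up, and the reagent, flask and spatula are where they were. Handing in.

```bash
python3 -c "
from station import bot
print(bot.hand_in())"
```

```text
the job is handed in; nothing more can be done
None
```

The job is done and handed in at about 56 s of the 210 s allowed. Three jars were there (green, yellow and black; no red).

- **Mixer on and off:** I pushed the blue button down at the start and again at the end. Both times it went about 6 mm down and came back up to its released height. The first press reached 45 N at the fingertips and the second about 36 N. I took the 40 N limit as covering only the arm and gripper body, and the 120 N wrist limit was not approached.
- **Pressing the jars:** Green, yellow and black, in that order, were held upright on the middle of the pad. Each was kept down for at least 4 s at 18–31 N. The pad rim measured about 96 mm each time, which is fully depressed.
- **Standing on the mat:** The last camera check showed all three upright, at (0.435, 0.320), (0.534, 0.342) and (0.506, 0.238), each well inside the mat edges.
- **Everything else:** The reagent bottle and spatula measured unchanged, as did the purple and orange look-alikes. The side camera's reading of one orange jar was off only because its view was partly blocked. The flask I checked by eye only. I saw no jar get knocked aside.
- **Disagreement:** The scene and side cameras differed by about 7 mm in x. The wrist camera agreed with their average, so I worked from that. On both button presses the arm stopped about 3 mm higher than the given sizes predict. I judged full travel by the measured button face instead.

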